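Weigh a fitted mallet head on the spring scale

TASK

The hexagonal mallet head lies over on the wrong flat: roll it one flat on the bench so that its shaft stub stands straight up and it sits flat there for a moment. Then pick it up by the stub, hang the steel eye at the stub's end on the hook of the spring scale, and let the weight down slowly so that the pointer creeps rather than plunges; keep hold until the pointer has settled, then let go and back away, leaving the head hanging free and still. Do not push the ferrule, the shaft offcut or the wedge block about.

Things in the scene. Friction and masses are not known exactly. Their poses are not given: they have to be found in the camera images.
- head: Boxwood hex prism 60 mm across flats, 140 long, brass end bands, 0.44-0.69 kg. Origin: its middle, 30 mm from every flat; y along it; z along the stub on one flat. Starts on a neighbouring flat, stub leaning 60 deg from vertical, towards the scale's side (robot's right); rolling it one flat (34.6 mm) the other way about its lower edge there brings z upright, origin again 30 mm up.
- stub_grip (a point): A good grip point on the axis of the hickory shaft stub, at z = 55 mm in the head's frame. The stub is square, 20 x 20 mm, faces square to the head's x and y, and runs from z = 30 to 115 mm; the eye is fixed on its end. Axes as the head's.
- eye_top (a point): Middle of the inside top of the steel wire eye on the stub's end, where the hook bears: (0, 0, 166) mm in the head's frame, axes as the head's. Wire 6 mm. The eye lies in the yz plane; its opening is 32 mm wide (y), narrowing to 12 at the top, and runs from z = 122 to 166 mm; outer top at 172 mm.
- hook_seat (a point): Bottom of the hook's bowl, on top of its 7 mm wire; 280 mm above the bench when empty, sinks with load. z up. The tip points to -x (roughly to the robot's left): 20 mm out, its top 20 mm above this point. Back of the hook 18 mm out at +x, joining the shank above this point from 58 mm up. The eye, its x along this x, goes over the tip from -x, then down into the bowl.
- scale_stand: Fixed scale stand. Origin on the bench right below the hook, axes as hook_seat. Grey housing 46 x 40 x 120 mm right over the hook, underside 400 mm above the bench: come in from -x with the tool tilted about 40 deg, its body clear of the hook tip. A beam on top runs to a post (28 mm thick, 0.55 m high) at x = +200 mm, on a foot 130 x 150 mm.
- scale_hook (a joint): How far the hook and its pointer have sunk, m: 0 empty, 0.060 at the stop. Spring 200 N/m (about 49 mm per kg), damped, settles in about 1 s. The pointer shows on the housing's -y and +y faces.
- ferrule: Bystander: plain steel ferrule, a tube 32 mm across and 30 mm high standing on the bench; origin at the centre of its underside.
- offcut: Bystander: hickory shaft offcut 30 x 120 x 24 mm lying flat, long along its y; origin at the centre of its underside.
- wedge: Bystander: cast iron wedge block 60 x 90 mm, about 32 mm high; origin at the centre of its underside.
There are look-alikes about, which are no part of the job. Leave any pink or red look-alike of the head alone.

How it is judged (in metres and radians):
On the way, in this order (a step that is already met when the one before it is completed fails the run):
1. the head sits on the bench with the stub straight up (angle between head's own z axis and vertical below 0.09 rad and height (world z) of head below 0.034 m and linear speed of head below 0.03 m/s), for 0.2 s.
2. the head is lifted clear of the bench, held by the fingers (height (world z) of head above 0.06 m and contact force between the fingers and head above 1 N), for 0.2 s.
3. the eye is on the hook, the hook carries the weight and the pointer has settled while the fingers still hold the head (distance between eye_top and hook_seat below 0.014 m and value of joint scale_hook above 0.012 m and velocity of joint scale_hook between -0.02 and 0.02 m/s and contact force between the fingers and head above 0.5 N), for 0.2 s.
At the end, for the whole second after the job is handed in: The head hangs by its eye on the hook (eye top within 14 mm of the hook seat), the hook sunk 18 to 45 mm and steady (under 10 mm/s), the head within 0.2 rad of plumb, under 50 mm/s, its middle over 50 mm above the bench, fingers off it (distance between eye_top and hook_seat below 0.014 m and value of joint scale_hook between 0.018 and 0.045 m and velocity of joint scale_hook between -0.01 and 0.01 m/s and linear speed of head below 0.05 m/s and angle between head's own z axis and vertical below 0.2 rad and height (world z) of head above 0.05 m and contact force between the fingers and head below 0.05 N); the robot touches nothing.
It fails at once if the pointer plunges: the load is dropped or jerked on the hook (over 0.15 m/s) (velocity of joint scale_hook above 0.15 m/s).
It fails at once if the scale is dragged to its stop (over 55 mm) (value of joint scale_hook above 0.055 m).
It fails at once if the ferrule is moved more than 30 mm (distance of ferrule from where it was at the start of the episode above 0.03 m).
It fails at once if the offcut is moved more than 30 mm (distance of offcut from where it was at the start of the episode above 0.03 m).
It fails at once if the wedge block is moved more than 30 mm (distance of wedge from where it was at the start of the episode above 0.03 m).
It also fails if it takes over 59 s, if anything falls off the work surface, if the arm or the gripper's body presses on something with over 40 N, if the wrist force passes 120 N, or if a joint passes its speed limit or range.

ROBOT

A 7-joint arm with a two-finger parallel gripper is mounted at the origin on the work surface. World frame = base frame: x ahead of the robot, y to its left, z up, the work surface at z = 0. Lengths are in mm, angles in rad, forces in N, time in s.
With the tool pointing down it reaches from about 400 to 850 mm from the base axis. Payload 10.4 kg.
Tool frame: the origin (TCP) lies at the very end of the fingers, on their centre line; the grasp point (between the pads) lies 19 mm behind it; z points along the fingers, y is the direction in which the jaws open and shut (so a half turn about z gives the same grasp; the last joint's range is limited). The gripper opens to 85 mm and grips with 20 to 120 N. Pads are 22 mm wide; open, the fingers measure 114 mm over their backs; the gripper's body (76 mm by 85 mm) begins 54 mm behind the grasp point. The pads swing forward as they close: fully open they stand 13 mm farther back than shut.
Start: joints at [1.171, 0.332, -0.065, 1.46, 0.022, 1.35, -0.088], TCP at [229.989, -581.168, 231.338] pointing down, gripper open.
Joint ranges: [-2.6, 2.6], [-0.5, 2.12], [-1.47, 1.34], [0.16, 2.42], [-1.27, 4.41], [0.06, 2.06], [-2.6, 2.6]. Speed limits (rad/s): [2.22, 2.22, 2.79, 2.79, 3.14, 3.14, 3.14].

INTERFACE

Orientations are given as a rotation vector (axis times angle).
In Python, from station import * gives the robot as it stands. The module is installed in compiled form; this text tells all that it offers.
- The arm moves only by the tool arm_command, never from a script. Its argument "targets" is a list of rows, each an object with "hand": the gripper's target within -1 to 1 (fully open at 1, half-way at 0, shut at -1); "offset": the shift along the tool's x, y, z in m, a list of three; "dr": the turn, a rotation vector about the tool's x, y, z in rad, a list of three. In form: [{"hand": hand, "offset": [x, y, z], "dr": [ax, ay, az]}, ...]. A call has 1 to 8 rows; each row shifts and turns the commanded pose from where the row before left it, along the tool's axes as they then stand; what a row does not reach is not made up. A row lasts 1/8 s, in which the tool goes at most 62.5 mm and 10.7 degrees, less where a joint would pass 70% of its speed; a pose out of reach is approached as far as the arm can. A call with a gripper value outside its range is refused whole. The fingers move at their own pace and stop on an object; "squeeze" is the grip in N (left out, the last holds). Time passes only in rows, so rows that do not move let the fingers close. It gives the time, the measured TCP pose, the force and the opening at its end, in the units of the state.
- get_state(): the state, without advancing time (a new reading comes with each control period).
- capture(name): name is "scene" or "side" or "wrist"; returns a dict with "image" (400x640x3 uint8, blue, green, red), "range_z" (400x640 float32, mm along the optical axis (not along the pixel's ray), 0 where there is no reading), "camera_matrix" (3x3 intrinsics, pixels), "R" (3x3) and "t" (3): a world point X has camera coordinates R X + t. Camera axes: x right, y down, z forward; pixel columns grow to the right and rows downward; lengths in mm; the calibration is good to about 2 mm. A picture is of the moment at which its call begins.
- finish_job(): hands the job in, once; it reports no verdict.
The state is a dict: "clock": time; "q": joint angles; "dq": joint speeds; "tau": joint torques, N m; "eef_pos": TCP position; "orientation": TCP orientation; "contact_force": force on the tool from outside, world axes, zero at the start; "ft_torque": the same for the moment, N m; "width": finger opening in mm.
Only numpy, scipy, OpenCV 4.12 (cv2) and the standard library are available. Lean on these libraries where they do the work, as an engineer would, in place of code of your own. Each camera call takes 0.05 s, during which the arm holds its last target.

## Working session

There is one attempt and no reset: what is moved stays moved. The work goes in short steps, Python scripts to look and compute and a tool call to move; the robot and the scene stay as the last step left them, time stands still between calls to the robot, and variables do not carry over. Pictures are saved under pics/ and viewed, and the job is handed in when it is done.

Besides the shell and the picture viewer there is one more tool, called after "Call:" as name(argument=value, ...), one argument or row to a line, values as JSON. arm_command: Moves the arm, as the interface text tells. Its arguments: {"type":"object","properties":{"targets":{"type":"array"},"squeeze":{"type":"number"}},"required":["targets"]}

```bash
mkdir -p pics; cat > h.py <<'E'
from station import *
import numpy as np, cv2
def snap(c,n):
    d=capture(c); cv2.imwrite(f'pics/{n}.png',d['image']); np.savez(f'pics/{n}.npz',**d); return d
def pt(d,u,v,r=1):
    z=d['range_z'][v-r:v+r+1,u-r:u+r+1]; z=z[z>0]
    if len(z)==0: return None
    z=np.median(z); K=d['camera_matrix']
    c=np.linalg.inv(K)@[u,v,1]*z
    return d['R'].T@(c-d['t'])
E
python3 - <<'E'
from h import *
s=get_state(); print(s)
for c in ['scene','side','wrist']:
    d=snap(c,c+'0'); print(c,d['camera_matrix'].round(1).tolist(), (-d['R'].T@d['t']).round(0), d['R'].round(3).tolist())
E
```

```text
{'clock': 0.0, 'q': array([ 1.17140492,  0.33286387, -0.06470623,  1.46095148,  0.02162137,
        1.34986549, -0.08850638]), 'dq': array([-2.49450357e-03, -2.70425125e-03, -3.33255449e-04, -1.87171242e-03,
       -1.07338790e-03, -2.55765253e-05, -1.42203820e-04]), 'tau': array([ 1.45510068e-03, -6.25463104e+01,  5.00181061e-02, -3.91611385e+01,
        1.63297250e-02,  9.93435387e-03,  9.67409107e-06]), 'eef_pos': array([ 229.81882593, -580.81700324,  230.51608446]), 'orientation': array([-3.08467216e+00, -5.88154082e-01,  5.36054349e-04]), 'contact_force': array([-0.02808706, -0.7389356 , -0.33336647]), 'ft_torque': array([-0.00140263,  0.00987122, -0.02365184]), 'width': 85.5443819347672}
scene [[497.5, 0.0, 327.1], [0.0, 497.5, 199.1], [0.0, 0.0, 1.0]] [1397. -263. 1150.] [[0.404, 0.915, 0.012], [0.644, -0.275, -0.714], [-0.649, 0.297, -0.701]]
side [[393.9, 0.0, 316.4], [0.0, 393.9, 192.7], [0.0, 0.0, 1.0]] [ 132.  985. 1115.] [[-0.9, -0.435, -0.002], [-0.31, 0.645, -0.699], [0.306, -0.629, -0.715]]
wrist [[310.2, 0.0, 316.5], [0.0, 310.2, 196.0], [0.0, 0.0, 1.0]] [ 295. -556.  373.] [[0.368, -0.93, -0.001], [-0.893, -0.353, 0.278], [-0.259, -0.102, -0.96]]
```

View pics/scene0.png

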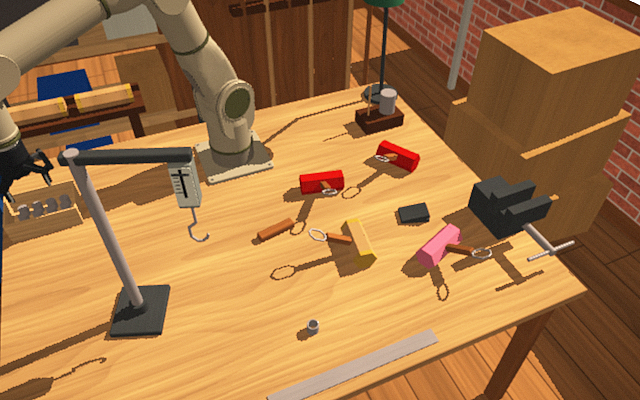

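View pics/side0.png

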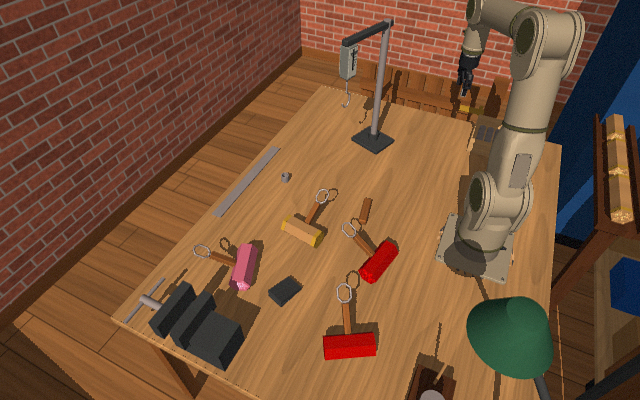

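View pics/wrist0.png

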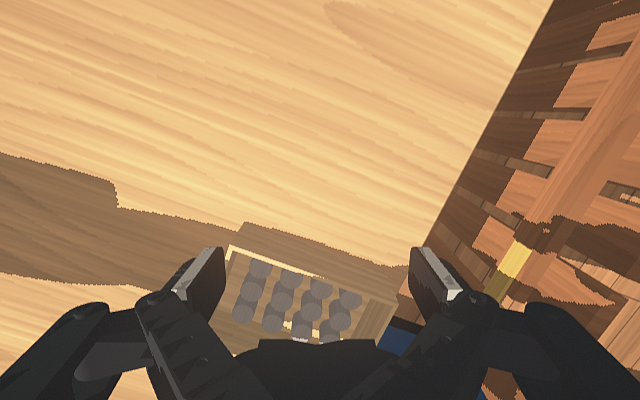

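The scene view shows the real head, with boxwood colour and yellow bands, at about (358,240). Its eye is at (318,235) and the offcut at (277,230). The ferrule is at (313,327), the wedge at (413,213), and the scale hook at (198,237) under its housing at (185,185). The side view shows the head at (302,230) and its eye at (323,196). I'll measure next.

```bash
cat >> h.py <<'E'
def cloud(d):
    z=d['range_z']; v,u=np.mgrid[0:z.shape[0],0:z.shape[1]]
    K=d['camera_matrix']
    c=np.stack([(u-K[0,2])/K[0,0]*z,(v-K[1,2])/K[1,1]*z,z],-1)
    P=(c-d['t'])@d['R']; P[z<=0]=np.nan
    return P
def ld(n): return dict(np.load(f'pics/{n}.npz'))
E
python3 - <<'E'
from h import *
out=[]
for n,roi in [('scene0',(300,200,390,275)),('side0',(270,175,345,255))]:
    d=ld(n);P=cloud(d);im=d['image']
    x0,y0,x1,y1=roi
    cv2.imwrite(f'pics/{n}_crop.png',cv2.resize(im[y0:y1,x0:x1],None,fx=8,fy=8,interpolation=cv2.INTER_NEAREST))
    Q=P[y0:y1,x0:x1].reshape(-1,3); C=im[y0:y1,x0:x1].reshape(-1,3)
    m=Q[:,2]>12
    print(n,m.sum(),np.nanmin(Q[m],0).round(),np.nanmax(Q[m],0).round())
    hsv=cv2.cvtColor(C[None],cv2.COLOR_BGR2HSV)[0]
    np.savez('pics/'+n+'_head.npz',Q=Q[m],H=hsv[m])
    g=Q[(Q[:,2]<8)];print('bench z',np.nanmedian(g[:,2]))
# other points
d=ld('scene0')
for nm,u,v in [('ferr',313,323),('offc',277,229),('wedge',413,213),('hooktip',205,240),('housing',185,185),('foot',140,310),('post',110,240),('boxeye',318,235)]:
    p=pt(d,u,v); print(nm,None if p is None else p.round())
# housing/hook cloud
P=cloud(d)
Q=P[150:250,160:215].reshape(-1,3)
for lo,hi in [(395,530),(340,395),(300,340),(260,300)]:
    m=(Q[:,2]>lo)&(Q[:,2]<hi); 
    if m.any(): print(lo,m.sum(),Q[m].min(0).round(),Q[m].max(0).round(),np.median(Q[m],0).round())
E
```

```text
scene0 1297 [488.  73.  12.] [639. 267. 119.]
bench z -0.6870649739428951
side0 1005 [404. -20.  12.] [770. 268. 118.]
bench z -1.2003154945799261
ferr [751.  -2.  15.]
offc [411.  22.  21.]
wedge [516. 439.  21.]
hooktip [ 603. -206.  279.]
housing [ 619. -220.  470.]
foot [ 550. -403.   36.]
post [ 543. -401.  304.]
boxeye [465. 134.   0.]
395 1340 [ 588. -253.  398.] [ 630. -189.  530.] [ 616. -218.  475.]
340 53 [ 595. -219.  341.] [ 604. -212.  387.] [ 600. -216.  363.]
300 48 [ 591. -236.  302.] [ 602. -214.  338.] [ 594. -230.  325.]
260 72 [ 591. -236.  270.] [ 608. -195.  300.] [ 599. -216.  285.]
```

```bash
python3 - <<'E'
from h import *
a=ld('scene0')['image'][140:255,150:225]; b=ld('side0')['image'][35:120,330:400]
cv2.imwrite('pics/sc1.png',cv2.resize(a,(450,690//1)[:2],interpolation=cv2.INTER_NEAREST)[:600]); cv2.imwrite('pics/sd1.png',cv2.resize(b,None,fx=6,fy=6,interpolation=cv2.INTER_NEAREST))
E
```

```text
(no output)
```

View pics/scene0_crop.png

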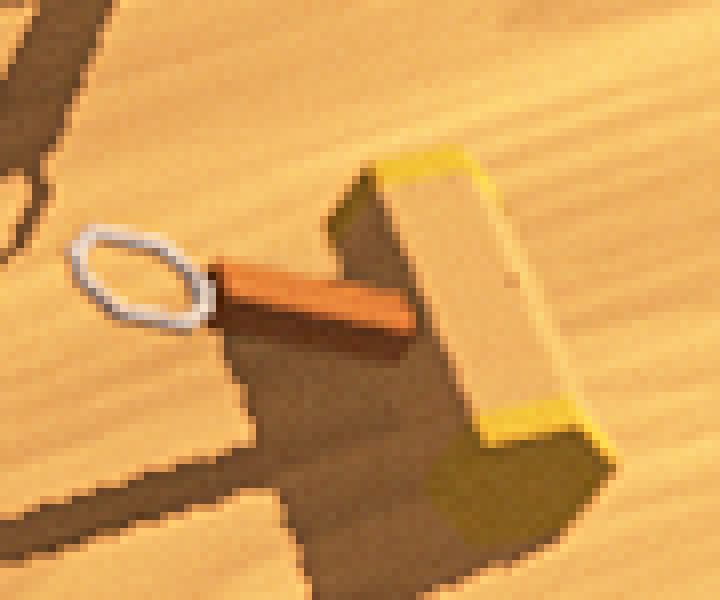

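View pics/side0_crop.png

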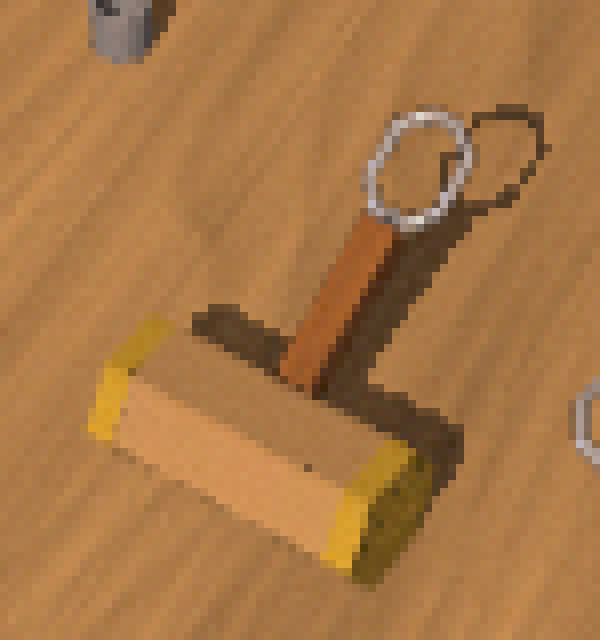

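View pics/sc1.png

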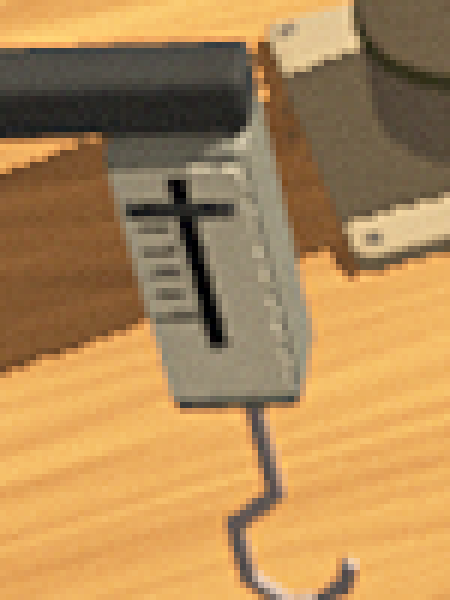

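```bash
python3 - <<'E'
from h import *
for n in ['scene0','side0']:
    f=np.load(f'pics/{n}_head.npz');Q=f['Q'];H=f['H']
    ok=(Q[:,0]>480)&(Q[:,0]<650)&(Q[:,1]>90)
    Q=Q[ok];H=H[ok]
    body=(H[:,0]>15)&(H[:,1]>60)&(Q[:,2]<63)
    top=(Q[:,2]>54)&(Q[:,2]<64)&(H[:,0]>13)
    print(n,top.sum(),np.median(Q[top],0))
    r=cv2.minAreaRect(Q[top][:,:2].astype(np.float32)); print('top rect',r)
    st=(H[:,0]<=13)|(Q[:,2]>66)
    for lo in range(20,125,10):
        m=(Q[:,2]>lo)&(Q[:,2]<=lo+10); print(lo,m.sum(),Q[m].mean(0).round(), 'hue',np.median(H[m],0))
d=ld('scene0');P=cloud(d);Q=P[140:260,50:225].reshape(-1,3)
beam=Q[(Q[:,2]>535)];print(len(beam),np.median(beam,0)); print(cv2.fitLine(beam[:,:2].astype(np.float32),cv2.DIST_HUBER,0,.01,.01).ravel())
hk=Q[(Q[:,2]>255)&(Q[:,2]<395)&(Q[:,0]>570)&(Q[:,0]<630)&(Q[:,1]>-250)&(Q[:,1]<-180)]
for lo in range(265,395,6):
    m=(hk[:,2]>lo)&(hk[:,2]<=lo+6)
    if m.any(): print(lo,m.sum(),hk[m].mean(0).round(1),hk[m].min(0).round(),hk[m].max(0).round())
E
```

```text
scene0 498 [568.80636115 219.17224905  58.96768117]
top rect ((564.180908203125, 220.11209106445312), (43.185386657714844, 145.59706115722656), 81.99849700927734)
20 57 [616. 212.  26.] hue [ 18. 193. 133.]
30 143 [585. 206.  35.] hue [ 18. 177. 133.]
40 174 [582. 207.  45.] hue [ 18. 165. 133.]
50 440 [568. 214.  56.] hue [ 17. 155. 239.]
60 238 [569. 208.  62.] hue [ 17. 152. 239.]
70 57 [559. 152.  75.] hue [ 12. 190. 157.]
80 50 [554. 136.  86.] hue [ 12.  189.  208.5]
90 54 [550. 120.  94.] hue [ 12.  143.5 195. ]
100 19 [545.  98. 104.] hue [ 13.  55. 197.]
110 0 [nan nan nan] hue [nan nan nan]
120 0 [nan nan nan] hue [nan nan nan]
side0 362 [557.78802491 223.48697893  58.7997613 ]
top rect ((558.31689453125, 212.463134765625), (61.486732482910156, 142.34323120117188), 82.95760345458984)
20 34 [525. 242.  26.] hue [ 19. 185. 118.]
30 126 [554. 248.  35.] hue [ 15. 150. 209.]
40 139 [555. 242.  45.] hue [ 15. 150. 208.]
50 339 [556. 222.  57.] hue [ 15. 150. 171.]
60 151 [559. 211.  63.] hue [ 15. 151. 170.]
70 35 [548. 154.  75.] hue [ 13. 185. 159.]
80 36 [547. 138.  85.] hue 
[... 1187 characters left out ...]
337.] [ 603. -214.  341.]
343 9 [ 599.8 -216.2  345.2] [ 597. -219.  344.] [ 602. -213.  347.]
349 6 [ 600.1 -216.   352.3] [ 598. -218.  350.] [ 602. -214.  354.]
355 7 [ 600.  -215.9  358.3] [ 598. -219.  357.] [ 602. -213.  361.]
361 7 [ 599.3 -215.7  363.8] [ 595. -218.  361.] [ 604. -213.  365.]
367 6 [ 598.3 -215.6  368.8] [ 597. -219.  367.] [ 601. -212.  371.]
373 7 [ 599.2 -215.4  376.1] [ 597. -218.  375.] [ 602. -213.  378.]
379 7 [ 599.4 -216.4  382.5] [ 598. -219.  380.] [ 601. -213.  384.]
385 1 [ 602.2 -216.8  387.4] [ 602. -217.  387.] [ 602. -217.  387.]<stdin>:12: RuntimeWarning: Mean of empty slice.
  ret = um.true_divide(
  return _methods._mean(a, axis=axis, dtype=dtype,
```

```bash
cat >> h.py <<'E'
def ray(d,u,v,z):
    K=d['camera_matrix']; c=-d['R'].T@d['t']; r=d['R'].T@np.linalg.inv(K)@[u,v,1]
    return c+r*(z-c[2])/r[2]
E
python3 - <<'E'
from h import *
for n,o,cs in [('scene0',(300,200),[(375,175),(465,150),(580,428),(487,446)]),('side0',(270,175),[(165,325),(128,372),(350,487),(412,440)])]:
    d=ld(n)
    p=np.array([ray(d,o[0]+a/8-.5,o[1]+b/8-.5,60) for a,b in cs])
    print(n,p.round(1).tolist(),'c',p.mean(0).round(1))
    r=cv2.minAreaRect(p[:,:2].astype(np.float32)); print(r)
    P=cloud(d);Q=P.reshape(-1,3);H=cv2.cvtColor(d['image'],cv2.COLOR_BGR2HSV).reshape(-1,3)
    near=(abs(Q[:,0]-565)<130)&(abs(Q[:,1]-180)<130)
    top=near&(abs(Q[:,2]-60)<2.5)&(H[:,0]>13)&(Q[:,1]>180)
    T=Q[top]; print(top.sum(),T.mean(0).round(1),cv2.fitLine(T[:,:2].astype(np.float32),cv2.DIST_L2,0,.01,.01).ravel().round(3), cv2.minAreaRect(T[:,:2].astype(np.float32)))
    st=near&(Q[:,2]>64)&(Q[:,1]<185)
    S=Q[st]; l=cv2.fitLine(S.astype(np.float32),cv2.DIST_HUBER,0,.01,.01).ravel(); print('stub',st.sum(),l.round(3))
    wood=near&(Q[:,2]>64)&(H[:,1]>120)&(Q[:,1]<178);S=Q[wood];l=cv2.fitLine(S.astype(np.float32),cv2.DIST_HUBER,0,.01,.01).ravel(); print('wood',wood.sum(),l.round(3))
    b=near&(Q[:,2]>75)&(H[:,1]<110);S=Q[b];print('eye',b.sum(),S.mean(0).round(1),S.min(0).round(),S.max(0).round())
E
```

```text
scene0 [[497.1, 213.0, 60.0], [498.9, 249.7, 60.0], [635.6, 227.1, 60.0], [629.9, 193.3, 60.0]] c [565.4 220.8  60. ]
((564.2813110351562, 220.38937377929688), (36.48467254638672, 138.5747528076172), 80.63998413085938)
331 [567.  219.6  59.8] [ 9.89000e-01 -1.46000e-01  5.66969e+02  2.19569e+02] ((565.2186279296875, 220.2850341796875), (38.8402099609375, 143.72052001953125), 81.78018188476562)
stub 244 [ 1.15000e-01  8.97000e-01 -4.26000e-01  5.56228e+02  1.35657e+02
  8.52770e+01]
wood 167 [ 7.10000e-02  9.11000e-01 -4.06000e-01  5.58482e+02  1.43770e+02
  8.09690e+01]
eye 70 [547.   98.5 103.4] [525.  73.  87.] [569. 124. 119.]
side0 [[619.4, 198.4, 60.0], [621.0, 229.4, 60.0], [505.4, 244.4, 60.0], [492.7, 210.0, 60.0]] c [559.6 220.5  60. ]
((557.6676025390625, 221.83563232421875), (35.444637298583984, 127.25797271728516), 84.77651977539062)
240 [561.7 222.   59.6] [ 9.90000e-01 -1.41000e-01  5.61698e+02  2.21991e+02] ((559.2144775390625, 212.35223388671875), (61.486732482910156, 140.534423828125), 82.95760345458984)
stub 170 [ 1.17000e-01  8.91000e-01 -4.39000e-01  5.47049e+02  1.39344e+02
  8.41520e+01]
wood 97 [ 1.49000e-01  8.65000e-01 -4.78000e-01  5.48464e+02  1.52770e+02
  7.78730e+01]
eye 67 [542.5 100.5 101.8] [521.  75.  85.] [566. 129. 117.]
```

```bash
cat > pl.py <<'E'
import numpy as np, json
from scipy.spatial.transform import Rotation as Ro, Slerp
def plan(p0,R0,wps,dp=4,dd=3,g=1):
    """wps: list of (p,R,nrows). prints tool-frame rows; returns final predicted cmd pose"""
    p,R=np.array(p0,float),R0
    rows=[]
    for (pw,Rw,n) in wps:
        ps,Rs=p.copy(),R
        rel=(Rs.inv()*Rw).as_rotvec()
        for k in range(1,n+1):
            a=k/n
            pt=ps+(np.array(pw)-ps)*a; Rt=Rs*Ro.from_rotvec(rel*a)
            o=np.round(R.inv().apply(pt-p)/1000,dp-1); r=np.round((R.inv()*Rt).as_rotvec(),dd)
            o=o+0.0;r=r+0.0
            rows.append(dict(hand=g,offset=o.tolist(),dr=r.tolist()))
            p=p+R.apply(o*1000); R=R*Ro.from_rotvec(r)
    for i in range(0,len(rows),8): print(json.dumps(rows[i:i+8]))
    print('end',p.round(1),R.as_matrix().round(3).tolist())
    m=max(np.linalg.norm(r['offset']) for r in rows);a=max(np.linalg.norm(r['dr']) for r in rows)
    print('max',m,np.degrees(a)); return p,R
def save(p,R): np.savez('cmd.npz',p=p,r=R.as_rotvec())
def load():
    f=np.load('cmd.npz'); return f['p'],Ro.from_rotvec(f['r'])
O=np.array([563,220.5,30.]); s=np.array([-.146,-.989,0]); s/=np.linalg.norm(s); ey=np.array([-s[1],s[0],0]); up=np.array([0,0,1.])
def tool(s,tilt):
    """tilt from down toward +s, deg; tool x on -s side"""
    t=np.radians(tilt); z=-np.cos(t)*up+np.sin(t)*s; y=np.array([-s[1],s[0],0]); x=np.cross(y,z)
    return Ro.from_matrix(np.stack([x,y,z],1))
E
python3 - <<'E'
from pl import *
p0=[229.989,-581.168,231.338];R0=Ro.from_rotvec([-3.08467216e+00,-5.88154082e-01,5.36e-04])
Rl=tool(s,-15);z=Rl.as_matrix()[:,2]; print(Rl.as_matrix().round(3).tolist())
G=O+58*(s*np.sin(np.pi/3)+up*.5); T=G+20*z; pre=T-100*z; print(G,T,pre)
Rm=Slerp([0,1],Ro.concatenate([R0,Rl]))(0.5)
p,R=plan(p0,R0,[([450,-200,265],Rm,8),(pre,Rl,8)])
save(p,R)
E
```

```text
[[0.141, 0.989, 0.038], [0.956, -0.146, 0.256], [0.259, 0.0, -0.966]]
[555.66443163 170.80906082  59.        ] [556.42039607 175.92994326  39.68148347] [552.64057384 150.32553105 136.2740661 ]
[{"hand": 1, "offset": [0.043, -0.034, -0.004], "dr": [0.008, 0.015, -0.065]}, {"hand": 1, "offset": [0.045, -0.032, -0.003], "dr": [0.009, 0.015, -0.065]}, {"hand": 1, "offset": [0.048, -0.028, -0.003], "dr": [0.008, 0.014, -0.065]}, {"hand": 1, "offset": [0.049, -0.025, -0.001], "dr": [0.009, 0.015, -0.065]}, {"hand": 1, "offset": [0.05, -0.022, 0.0], "dr": [0.008, 0.015, -0.065]}, {"hand": 1, "offset": [0.052, -0.019, 0.0], "dr": [0.009, 0.015, -0.065]}, {"hand": 1, "offset": [0.053, -0.015, 0.001], "dr": [0.008, 0.015, -0.066]}, {"hand": 1, "offset": [0.054, -0.012, 0.003], "dr": [0.009, 0.014, -0.065]}]
[{"hand": 1, "offset": [0.04, -0.017, 0.022], "dr": [0.008, 0.015, -0.065]}, {"hand": 1, "offset": [0.04, -0.013, 0.023], "dr": [0.009, 0.015, -0.065]}, {"hand": 1, "offset": [0.041, -0.011, 0.023], "dr": [0.008, 0.015, -0.065]}, {"hand": 1, "offset": [0.041, -0.008, 0.024], "dr": [0.009, 0.014, -0.065]}, {"hand": 1, "offset": [0.041, -0.005, 0.025], "dr": [0.008, 0.015, -0.065]}, {"hand": 1, "offset": [0.041, -0.002, 0.026], "dr": [0.009, 0.015, -0.065]}, {"hand": 1, "offset": [0.041, 0.0, 0.026], "dr": [0.008, 0.015, -0.065]}, {"hand": 1, "offset": [0.04, 0.004, 0.026], "dr": [0.009, 0.015, -0.065]}]
end [552.8 149.7 136.6] [[0.141, 0.989, 0.038], [0.955, -0.146, 0.256], [0.259, -0.0, -0.966]]
max 0.055650696311906105 3.904950127185308
```

Call:
arm_command(
  targets=[
    {"hand": 1, "offset": [0.043, -0.034, -0.004], "dr": [0.008, 0.015, -0.065]},
    {"hand": 1, "offset": [0.045, -0.032, -0.003], "dr": [0.009, 0.015, -0.065]},
    {"hand": 1, "offset": [0.048, -0.028, -0.003], "dr": [0.008, 0.014, -0.065]},
    {"hand": 1, "offset": [0.049, -0.025, -0.001], "dr": [0.009, 0.015, -0.065]},
    {"hand": 1, "offset": [0.05, -0.022, 0.0], "dr": [0.008, 0.015, -0.065]},
    {"hand": 1, "offset": [0.052, -0.019, 0.0], "dr": [0.009, 0.015, -0.065]},
    {"hand": 1, "offset": [0.053, -0.015, 0.001], "dr": [0.008, 0.015, -0.066]},
    {"hand": 1, "offset": [0.054, -0.012, 0.003], "dr": [0.009, 0.014, -0.065]},
  ],
  squeeze=60,
)

```text
clock: 1.15
eef_pos: [450.3, -198.2, 264.6]
orientation: [-2.746, -1.327, -0.156]
contact_force: [0.1, -1.5, 0.2]
width: 85.5
```

Call:
arm_command(
  targets=[
    {"hand": 1, "offset": [0.04, -0.017, 0.022], "dr": [0.008, 0.015, -0.065]},
    {"hand": 1, "offset": [0.04, -0.013, 0.023], "dr": [0.009, 0.015, -0.065]},
    {"hand": 1, "offset": [0.041, -0.011, 0.023], "dr": [0.008, 0.015, -0.065]},
    {"hand": 1, "offset": [0.041, -0.008, 0.024], "dr": [0.009, 0.014, -0.065]},
    {"hand": 1, "offset": [0.041, -0.005, 0.025], "dr": [0.008, 0.015, -0.065]},
    {"hand": 1, "offset": [0.041, -0.002, 0.026], "dr": [0.009, 0.015, -0.065]},
    {"hand": 1, "offset": [0.041, 0.0, 0.026], "dr": [0.008, 0.015, -0.065]},
    {"hand": 1, "offset": [0.04, 0.004, 0.026], "dr": [0.009, 0.015, -0.065]},
  ],
)

```text
clock: 2.15
eef_pos: [553.1, 150.9, 135.2]
orientation: [-2.237, -1.934, -0.294]
contact_force: [0.8, -0.0, -0.0]
width: 85.6
```

```bash
python3 - <<'E'
from h import *
from pl import *
s_=get_state(); print(s_['eef_pos'],s_['q'].round(2),s_['clock'])
R=Ro.from_rotvec(s_['orientation']);print(R.as_matrix().round(3).tolist(), load()[0])
snap('wrist','w1');snap('side','sd2');snap('scene','sc2')
E
```

```text
[553.0606059  150.8667101  135.23379438] [ 0.41  0.32 -0.71  1.78 -0.04  1.01 -0.39] 2.15
[[0.139, 0.989, 0.038], [0.956, -0.145, 0.255], [0.258, 0.001, -0.966]] [552.83374194 149.74728229 136.63631514]
```

View pics/w1.png

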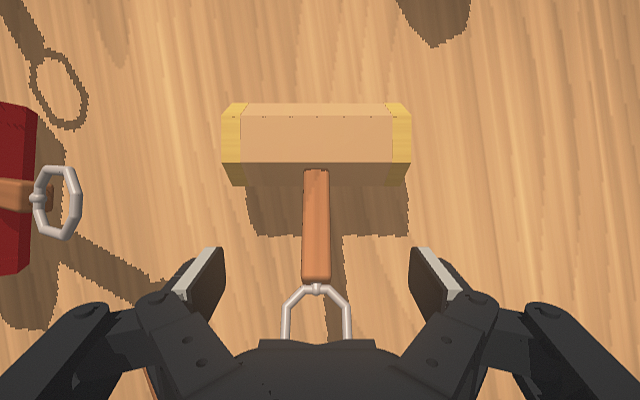

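Wrist view: the head is at (316,145) and the stub at (316,225), centred between the open fingers at 205 and 430. A red look-alike's eye is at (60,200), and I'm checking that it is clear.

```bash
python3 - <<'E'
from h import *
from pl import *
d=ld('w1')
for u,v in [(60,172),(78,205),(316,265),(316,185),(316,290),(316,135),(235,140),(398,140)]: print(u,v,pt(d,u,v))
P=cloud(d).reshape(-1,3);Hs=cv2.cvtColor(d['image'],cv2.COLOR_BGR2HSV).reshape(-1,3)
n=(abs(P[:,2]-60)<3)&(abs(P[:,0]-563)<90)&(P[:,1]>190)
print(n.sum(),P[n].mean(0),cv2.fitLine(P[n][:,:2].astype(np.float32),cv2.DIST_L2,0,.01,.01).ravel().round(3),cv2.minAreaRect(P[n][:,:2].astype(np.float32)))
p,R=load(); z=R.as_matrix()[:,2]
G=O+58*(s*np.sin(np.pi/3)+up*.5); T=G+20*z; print(T)
E
```

```text
60 172 [410.24077516 212.8343145  110.32225789]
78 205 [422.20056387 191.91655998 116.38686821]
316 265 [549.38692499 132.78458605  91.77491002]
316 185 [556.8902074  184.40791947  61.54662986]
316 290 [547.10132421 117.17073762  93.29913163]
316 135 [562.26030463 221.05285053  60.7500013 ]
235 140 [502.24138305 226.17723549  60.40640531]
398 140 [621.86618512 208.59307307  60.68550329]
9761 [561.35225167 217.65395516  60.1603621 ] [ 9.90000e-01 -1.43000e-01  5.61352e+02  2.17654e+02] ((560.7173461914062, 213.302978515625), (49.27252960205078, 140.88442993164062), 81.3059310913086)
[556.41469555 175.93402965  39.6823449 ]
```

Call:
arm_command(
  targets=[
    {"hand": 1, "offset": [0, 0, 0.016], "dr": [0, 0, 0]},
    {"hand": 1, "offset": [0, 0, 0.016], "dr": [0, 0, 0]},
    {"hand": 1, "offset": [0, 0, 0.016], "dr": [0, 0, 0]},
    {"hand": 1, "offset": [0, 0, 0.016], "dr": [0, 0, 0]},
    {"hand": 1, "offset": [0, 0, 0.014], "dr": [0, 0, 0]},
    {"hand": 1, "offset": [0, 0, 0.012], "dr": [0, 0, 0]},
    {"hand": 1, "offset": [0, 0, 0.009], "dr": [0, 0, 0]},
    {"hand": 1, "offset": [0, 0, 0], "dr": [0, 0, 0]},
  ],
)

```text
clock: 3.3
eef_pos: [556.3, 175.0, 39.6]
orientation: [-2.238, -1.932, -0.293]
contact_force: [-0.6, -1.2, -0.8]
width: 85.3
```

```bash
python3 - <<'E'
from h import *
s_=get_state(); print(s_['eef_pos'],s_['contact_force'],s_['width'])
snap('wrist','w2')
E
```

```text
[556.33697709 175.04275591  39.61721995] [-0.61384289 -1.21182646 -0.80479604] 85.31991712952855
```

View pics/w2.png

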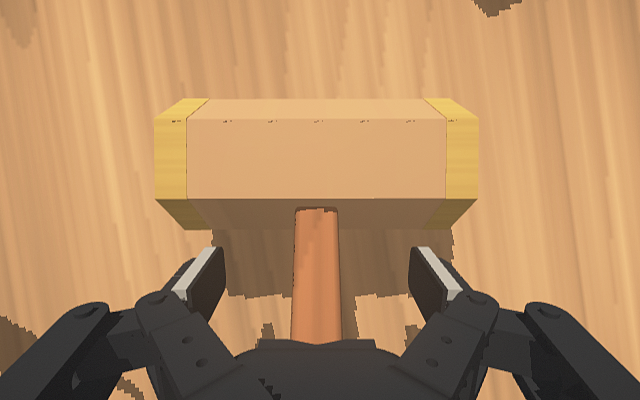

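The stub at (317,270) is centred between the pads, so I'm closing.

Call:
arm_command(
  targets=[
    {"hand": -1, "offset": [0, 0, 0], "dr": [0, 0, 0]},
    {"hand": -1, "offset": [0, 0, 0], "dr": [0, 0, 0]},
    {"hand": -1, "offset": [0, 0, 0], "dr": [0, 0, 0]},
    {"hand": -1, "offset": [0, 0, 0], "dr": [0, 0, 0]},
    {"hand": -1, "offset": [0, 0, 0], "dr": [0, 0, 0]},
    {"hand": -1, "offset": [0, 0, 0], "dr": [0, 0, 0]},
  ],
  squeeze=70,
)

```text
clock: 4.1
eef_pos: [556.7, 174.7, 40.5]
orientation: [-2.239, -1.933, -0.294]
contact_force: [-2.5, -2.1, 5.9]
width: 18.9
```

```bash
python3 - <<'E'
from h import *
from pl import *
s_=get_state(); print(s_['clock'],s_['eef_pos'],s_['contact_force'],s_['ft_torque'],s_['width'],s_['q'].round(2))
p=s_['eef_pos'];R=Ro.from_rotvec(s_['orientation'])
# pivot: edge at O-17.32 s, z=0 -- from TCP-based: 
E_=O-17.32*s; E_[2]=0
pe=R.inv().apply(E_-p); print('pivot in tool',pe.round(1))
for N in (16,24,32):
  a=-np.radians(60)/N; o=(pe-Ro.from_rotvec([0,a,0]).apply(pe)); print(N,o.round(3),a)
# final
Q=Ro.from_rotvec(R.as_matrix()[:,1]*-np.radians(60)); print('final tcp',E_+Q.apply(p-E_), (Q*R).as_matrix().round(3).tolist())
E
```

```text
4.1 [556.74655259 174.70484661  40.52160975] [-2.54249956 -2.14151095  5.86667553] [-0.37601078  0.6568999   0.34727648] 18.94341557362603 [ 0.31  0.46 -0.66  1.83  0.06  0.82 -0.47]
pivot in tool [51.  -0.5 55.5]
16 [ 3.74   0.    -3.214] -0.06544984694978735
24 [ 2.47  0.   -2.17] -0.04363323129985824
32 [ 1.844  0.    -1.638] -0.032724923474893676
final tcp [566.49931529 240.85086942  75.28591813] [[0.104, 0.989, -0.103], [0.699, -0.146, -0.701], [-0.708, 0.001, -0.706]]
```

Call:
arm_command(
  targets=[
    {"hand": -1, "offset": [0.0037, 0, -0.0033], "dr": [0, -0.0655, 0]},
    {"hand": -1, "offset": [0.0037, 0, -0.0033], "dr": [0, -0.0655, 0]},
    {"hand": -1, "offset": [0.0037, 0, -0.0033], "dr": [0, -0.0655, 0]},
    {"hand": -1, "offset": [0.0037, 0, -0.0033], "dr": [0, -0.0655, 0]},
    {"hand": -1, "offset": [0.0037, 0, -0.0033], "dr": [0, -0.0655, 0]},
    {"hand": -1, "offset": [0.0037, 0, -0.0033], "dr": [0, -0.0655, 0]},
    {"hand": -1, "offset": [0.0037, 0, -0.0033], "dr": [0, -0.0655, 0]},
    {"hand": -1, "offset": [0.0037, 0, -0.0033], "dr": [0, -0.0655, 0]},
  ],
)

```text
clock: 5.1
eef_pos: [560.4, 202.7, 66.4]
orientation: [2.236, 1.929, -0.3]
contact_force: [0.4, 0.8, -6.8]
width: 19.1
```

```bash
python3 - <<'E'
from h import *
s_=get_state(); print(s_['clock'],s_['eef_pos'],s_['contact_force'],s_['ft_torque'],s_['width'],s_['q'].round(2))
d=snap('side','sd3'); cv2.imwrite('pics/sd3c.png',cv2.resize(d['image'][150:290,230:400],None,fx=4,fy=4))
E
```

```text
5.1 [560.38497227 202.6957207   66.42387003] [ 0.3980656   0.7872259  -6.80048424] [ 0.45009381 -0.0747367   0.04305068] 19.080031136043576 [-0.18  0.57 -0.49  1.57  0.46  1.29 -0.95]
```

View pics/sd3c.png

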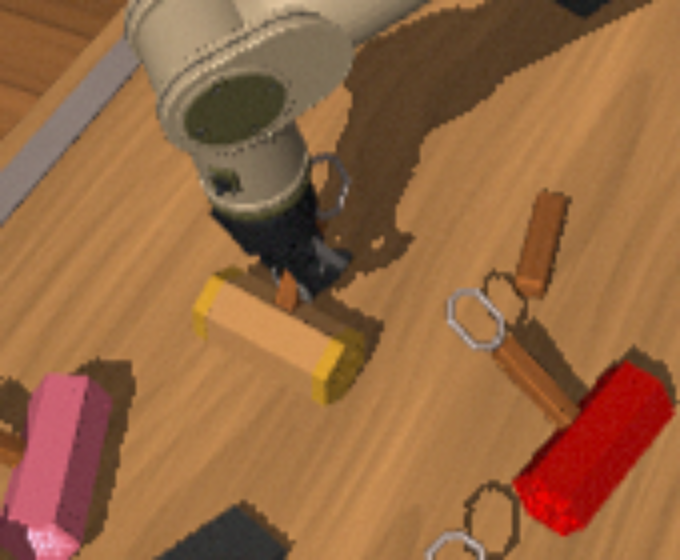

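Halfway through the roll, the head at (280,340) in the crop has turned with the tool. It is barely off the bench, since the force is about its weight. I'll continue.

Call:
arm_command(
  targets=[
    {"hand": -1, "offset": [0.0037, 0, -0.0032], "dr": [0, -0.0655, 0]},
    {"hand": -1, "offset": [0.0037, 0, -0.0032], "dr": [0, -0.0655, 0]},
    {"hand": -1, "offset": [0.0037, 0, -0.0032], "dr": [0, -0.0655, 0]},
    {"hand": -1, "offset": [0.0037, 0, -0.0032], "dr": [0, -0.0655, 0]},
    {"hand": -1, "offset": [0.0037, 0, -0.0032], "dr": [0, -0.0655, 0]},
    {"hand": -1, "offset": [0.0037, 0, -0.0032], "dr": [0, -0.0655, 0]},
    {"hand": -1, "offset": [0.0037, 0, -0.0032], "dr": [0, -0.0655, 0]},
    {"hand": -1, "offset": [0.0037, 0, -0.0032], "dr": [0, -0.0655, 0]},
  ],
)

```text
clock: 6.15
eef_pos: [566.0, 240.4, 74.9]
orientation: [1.902, 1.642, -0.792]
contact_force: [-0.9, -0.9, -4.0]
width: 18.8
```

```bash
cat > meas.py <<'E'
from h import *
from pl import *
import sys
s_=get_state(); R=Ro.from_rotvec(s_['orientation'])
print(s_['clock'],s_['eef_pos'].round(1),'F',s_['contact_force'].round(1),'T',s_['ft_torque'].round(2),s_['width'].round(1),s_['q'].round(2)); print(R.as_matrix().round(3).tolist())
n=sys.argv[1]
a=snap('side','sd'+n);b=snap('scene','sc'+n)
E
python3 meas.py 4; python3 - <<'E'
import cv2,numpy as np
a=cv2.imread('pics/sd4.png')[150:260,250:360];b=cv2.imread('pics/sc4.png')[160:300,290:420]
a=cv2.resize(a,(400,400));b=cv2.resize(b,(390,400));cv2.imwrite('pics/c4.png',np.hstack([a,b]))
E
```

```text
Traceback (most recent call last):
  File "meas.py", line 5, in <module>
    print(s_['clock'],s_['eef_pos'].round(1),'F',s_['contact_force'].round(1),'T',s_['ft_torque'].round(2),s_['width'].round(1),s_['q'].round(2)); print(R.as_matrix().round(3).tolist())
                                                                                                           ^^^^^^^^^^^^^^^^^
AttributeError: 'float' object has no attribute 'round'
[ WARN:0@0.018] global loadsave.cpp:275 findDecoder imread_('pics/sd4.png'): can't open/read file: check file path/integrity
Traceback (most recent call last):
TypeError: 'NoneType' object is not subscriptable
```

```bash
sed -i "s/s_\['width'\].round(1)/round(s_['width'],1)/" meas.py
python3 meas.py 4; python3 - <<'E'
import cv2,numpy as np
a=cv2.imread('pics/sd4.png')[150:260,250:360];b=cv2.imread('pics/sc4.png')[160:300,290:420]
a=cv2.resize(a,(400,400));b=cv2.resize(b,(390,400));cv2.imwrite('pics/c4.png',np.hstack([a,b]))
from h import *
for n in ['sd4','sc4']:
    d=ld(n);P=cloud(d).reshape(-1,3);H=cv2.cvtColor(d['image'],cv2.COLOR_BGR2HSV).reshape(-1,3)
    m=(abs(P[:,0]-568)<85)&(abs(P[:,1]-255)<45)&(P[:,2]>48)&(P[:,2]<66)&(H[:,0]>13)&(H[:,1]>60); T=P[m]
    A=np.c_[T[:,:2]-[568,255],np.ones(len(T))]; c,*_=np.linalg.lstsq(A,T[:,2],rcond=None)
    print(n,m.sum(),c,np.percentile(T[:,1],[5,95]),T.mean(0), np.std(T[:,2]-A@c))
E
```

```text
6.15 [566.  240.4  74.9] F [-0.9 -0.9 -4. ] T [ 1.17 -0.13 -0.15] 18.8 [-0.53  0.89 -0.35  1.2   0.68  1.8  -1.08]
[[0.102, 0.989, -0.105], [0.698, -0.146, -0.701], [-0.709, -0.001, -0.705]]
sd4 213 [-3.30714483e-02 -1.32939836e-01  5.72357324e+01] [247.90400841 286.08583431] [526.28646108 269.46327455  56.69251422] 3.5284885619430795
sc4 452 [4.42267613e-03 1.08538902e-01 5.81548497e+01] [228.06939538 269.66620649] [584.54645329 247.52651448  57.41686541] 3.749493647993233
```

View pics/c4.png

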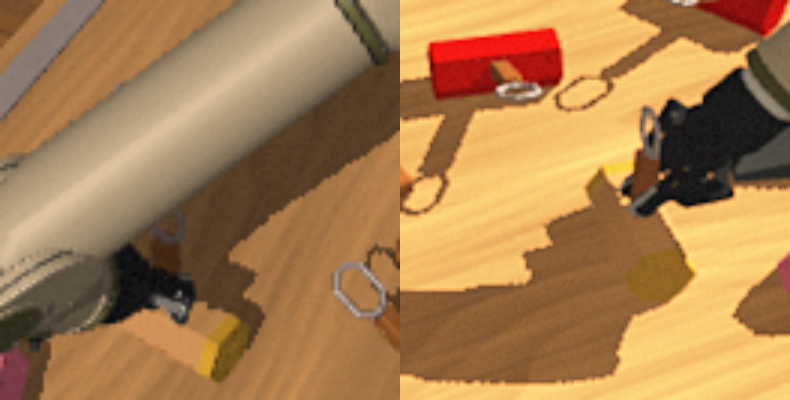

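The stub looks upright. I'll open briefly so the head settles flat, then regrip.

Call:
arm_command(
  targets=[
    {"hand": -0.2, "offset": [0, 0, 0], "dr": [0, 0, 0]},
    {"hand": -0.2, "offset": [0, 0, 0], "dr": [0, 0, 0]},
    {"hand": -0.2, "offset": [0, 0, 0], "dr": [0, 0, 0]},
    {"hand": -0.2, "offset": [0, 0, 0], "dr": [0, 0, 0]},
    {"hand": -0.2, "offset": [0, 0, 0], "dr": [0, 0, 0]},
    {"hand": -0.2, "offset": [0, 0, 0], "dr": [0, 0, 0]},
  ],
)

```text
clock: 7.0
eef_pos: [566.3, 240.4, 75.7]
orientation: [1.903, 1.642, -0.79]
contact_force: [0.8, 0.6, 0.4]
width: 34.3
```

```bash
python3 meas.py 5; python3 - <<'E'
import cv2,numpy as np
a=cv2.imread('pics/sd5.png')[150:260,250:360];b=cv2.imread('pics/sc5.png')[160:300,290:420]
a=cv2.resize(a,(400,400));b=cv2.resize(b,(390,400));cv2.imwrite('pics/c5.png',np.hstack([a,b]))
from h import *
d=snap('wrist','w5');P=cloud(d)
E
```

```text
7.0 [566.3 240.4  75.7] F [0.8 0.6 0.4] T [ 0.77 -0.09  0.01] 34.3 [-0.53  0.88 -0.35  1.2   0.68  1.8  -1.09]
[[0.104, 0.989, -0.103], [0.698, -0.146, -0.701], [-0.708, 0.0, -0.706]]
```

View pics/c5.png

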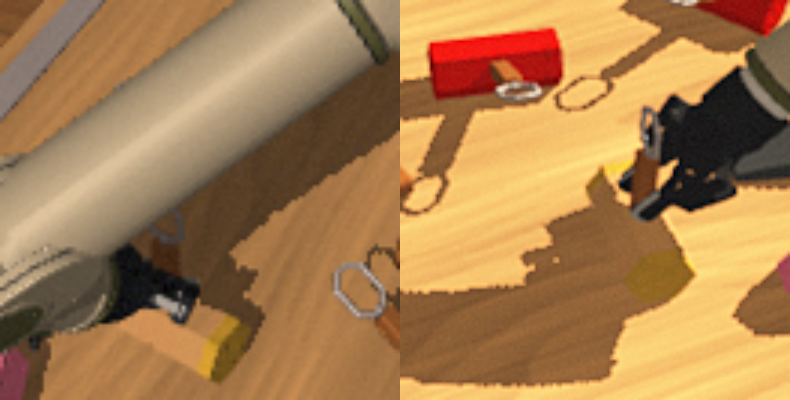

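View pics/w5.png

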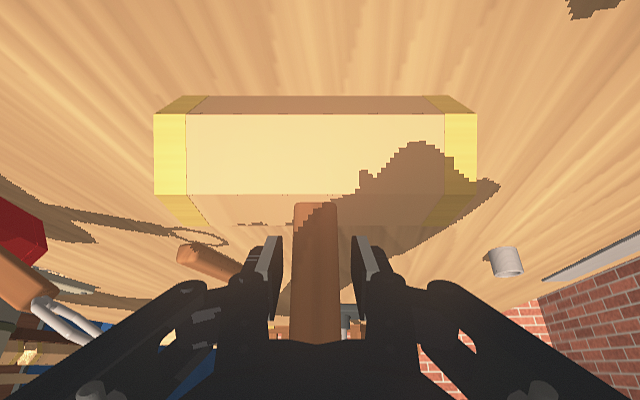

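```bash
python3 - <<'E'
from h import *
from pl import *
d=ld('w5');P=cloud(d)
def fit(u0,u1,v0,v1):
    Q=P[v0:v1,u0:u1].reshape(-1,3);Q=Q[np.isfinite(Q[:,0])];c=Q.mean(0);n=np.linalg.svd(Q-c,full_matrices=False)[2][2]; n*=np.sign(n[2]) ;return c,n
for nm,r in [('bright',(200,440,118,190)),('upper',(200,440,99,111)),('lowband',(200,280,198,220)),('stub',(297,335,215,330))]:
    c,n=fit(*r); print(nm,c.round(1),n.round(3),'ang from up toward -s',round(np.degrees(np.arctan2(-n@s,n[2])),1),'along ey',round(n@ey,3))
O2=O-34.64*s; print('O2 exp',O2)
c,n=fit(200,440,118,190); print('dist from exp centre',(c-O2)@n)
c,n=fit(297,335,215,330); print('stub: along -s',-(c-O2)@s,(c-O2)@ey)
E
```

```text
bright [572.9 279.7  45.2] [0.127 0.858 0.498] ang from up toward -s 60.1 along ey 0.001
upper [572.9 279.5  15.8] [-0.126 -0.855  0.503] ang from up toward -s -59.8 along ey 0.0
lowband [531.6 262.3  60.7] [ 0.001 -0.001  1.   ] ang from up toward -s -0.0 along ey 0.002
stub [568.8 263.9  92.3] [-0.148 -0.989  0.003] ang from up toward -s -89.9 along ey -0.002
O2 exp [568.05886427 254.76860797  30.        ]
dist from exp centre 29.54512530128783
stub: along -s 9.157363607950703 -0.5969052914444452
```

The head sits flat to within 0.2° of upright and is at the expected position. I'm regripping and lifting.

Call:
arm_command(
  targets=[
    {"hand": -1, "offset": [0, 0, 0], "dr": [0, 0, 0]},
    {"hand": -1, "offset": [0, 0, 0], "dr": [0, 0, 0]},
    {"hand": -1, "offset": [0, 0, 0], "dr": [0, 0, 0]},
    {"hand": -1, "offset": [0, 0, 0], "dr": [0, 0, 0]},
  ],
  squeeze=80,
)

```text
clock: 7.65
eef_pos: [566.1, 240.5, 75.7]
orientation: [1.903, 1.642, -0.79]
contact_force: [-3.5, 0.3, 1.9]
width: 19.2
```

```bash
python3 - <<'E'
from h import *
from pl import *
s_=get_state(); R=Ro.from_rotvec(s_['orientation']);p=s_['eef_pos']
print(s_['clock'],p.round(1),s_['width'],s_['contact_force'].round(1))
O2=np.array([568,254.1,30]); Rh=Ro.from_matrix(np.stack([-s*-1*1.0, np.cross(up,s), up],1)) # head: x=s
print(Rh.as_matrix().round(3))
# tool pose in head frame
tp=Rh.inv().apply(p-O2); tR=Rh.inv()*R; np.savez('grip.npz',tp=tp,tR=tR.as_rotvec()); print('tcp in head',tp.round(1))
xs=np.array([-.334,-.943,0]);xs/=np.linalg.norm(xs)
Rs=Ro.from_matrix(np.stack([xs,np.cross(up,xs),up],1))
H=np.array([598,-215.5,280])
def tcp(eye,Rh): return eye-Rh.apply([0,0,166])+Rh.apply(tp), Rh*tR
# lift, then carry to 90 mm before hook at eye z = seat+30
a,Ra=tcp(O2+[0,0,166+165],Rh)
b,Rb=tcp(H-90*xs+[0,0,32],Rs)
print(a,b)
p_,R_=plan(p,R,[(a,Ra,8),(b,Rb,16)],g=-1); save(p_,R_)
print(Rb.as_matrix().round(3).tolist())
E
```

```text
7.65 [566.1 240.5  75.7] 19.190679052728534 [-3.5  0.3  1.9]
[[-0.146  0.989  0.   ]
 [-0.989 -0.146  0.   ]
 [ 0.     0.     1.   ]]
tcp in head [13.8  0.1 45.7]
[566.08598457 240.46719504 240.70627686] [ 623.54372197 -143.67294939  191.70627686]
[{"hand": -1, "offset": [-0.015, 0.0, -0.015], "dr": [0.0, 0.0, 0.0]}, {"hand": -1, "offset": [-0.014, 0.0, -0.014], "dr": [0.0, 0.0, 0.0]}, {"hand": -1, "offset": [-0.015, 0.0, -0.015], "dr": [0.0, 0.0, 0.0]}, {"hand": -1, "offset": [-0.014, 0.0, -0.014], "dr": [0.0, 0.0, 0.0]}, {"hand": -1, "offset": [-0.015, 0.0, -0.015], "dr": [0.0, 0.0, 0.0]}, {"hand": -1, "offset": [-0.015, 0.0, -0.014], "dr": [0.0, 0.0, 0.0]}, {"hand": -1, "offset": [-0.014, 0.0, -0.015], "dr": [0.0, 0.0, 0.0]}, {"hand": -1, "offset": [-0.015, 0.0, -0.014], "dr": [0.0, 0.0, 0.0]}]
[{"hand": -1, "offset": [-0.014, 0.007, 0.019], "dr": [0.009, 0.0, 0.009]}, {"hand": -1, "offset": [-0.014, 0.007, 0.018], "dr": [0.008, 0.0, 0.008]}, {"hand": -1, "offset": [-0.014, 0.008, 0.019], "dr": [0.009, 0.0, 0.009]}, {"hand": -1, "offset": [-0.014, 0.008, 0.018], "dr": [0.008, 0.0,
[... 423 characters left out ...]
 0.018], "dr": [0.009, 0.0, 0.008]}, {"hand": -1, "offset": [-0.014, 0.01, 0.018], "dr": [0.008, 0.0, 0.009]}, {"hand": -1, "offset": [-0.013, 0.01, 0.017], "dr": [0.009, 0.0, 0.009]}, {"hand": -1, "offset": [-0.013, 0.01, 0.018], "dr": [0.009, 0.0, 0.008]}, {"hand": -1, "offset": [-0.014, 0.011, 0.018], "dr": [0.008, 0.0, 0.009]}, {"hand": -1, "offset": [-0.013, 0.011, 0.017], "dr": [0.009, 0.0, 0.008]}, {"hand": -1, "offset": [-0.013, 0.011, 0.018], "dr": [0.008, 0.0, 0.009]}]
end [ 623.4 -144.1  191.7] [[0.236, 0.943, -0.236], [0.665, -0.334, -0.668], [-0.708, 0.0, -0.706]]
max 0.025317977802344325 0.729256216087256
[[0.236, 0.943, -0.237], [0.665, -0.334, -0.668], [-0.708, -0.0, -0.706]]
```

Call:
arm_command(
  targets=[
    {"hand": -1, "offset": [-0.006, 0, -0.006], "dr": [0, 0, 0]},
    {"hand": -1, "offset": [-0.015, 0, -0.015], "dr": [0, 0, 0]},
    {"hand": -1, "offset": [-0.016, 0, -0.016], "dr": [0, 0, 0]},
    {"hand": -1, "offset": [-0.016, 0, -0.016], "dr": [0, 0, 0]},
    {"hand": -1, "offset": [-0.016, 0, -0.016], "dr": [0, 0, 0]},
    {"hand": -1, "offset": [-0.016, 0, -0.016], "dr": [0, 0, 0]},
    {"hand": -1, "offset": [-0.016, 0, -0.016], "dr": [0, 0, 0]},
    {"hand": -1, "offset": [-0.016, 0, -0.015], "dr": [0, 0, 0]},
  ],
)

```text
clock: 8.65
eef_pos: [566.2, 240.0, 241.9]
orientation: [1.903, 1.642, -0.79]
contact_force: [-0.1, 0.7, -5.8]
width: 19.0
```

Call:
arm_command(
  targets=[
    {"hand": -1, "offset": [-0.014, 0.007, 0.019], "dr": [0.009, 0.0, 0.009]},
    {"hand": -1, "offset": [-0.014, 0.007, 0.018], "dr": [0.008, 0.0, 0.008]},
    {"hand": -1, "offset": [-0.014, 0.008, 0.019], "dr": [0.009, 0.0, 0.009]},
    {"hand": -1, "offset": [-0.014, 0.008, 0.018], "dr": [0.008, 0.0, 0.008]},
    {"hand": -1, "offset": [-0.014, 0.008, 0.018], "dr": [0.009, 0.0, 0.009]},
    {"hand": -1, "offset": [-0.014, 0.009, 0.019], "dr": [0.008, 0.0, 0.008]},
    {"hand": -1, "offset": [-0.014, 0.008, 0.018], "dr": [0.009, 0.0, 0.009]},
    {"hand": -1, "offset": [-0.014, 0.009, 0.018], "dr": [0.009, 0.0, 0.008]},
  ],
)

```text
clock: 9.65
eef_pos: [594.7, 46.3, 215.9]
orientation: [1.996, 1.559, -0.829]
contact_force: [0.3, -0.3, -5.8]
width: 19.3
```

Call:
arm_command(
  targets=[
    {"hand": -1, "offset": [-0.014, 0.01, 0.018], "dr": [0.008, 0.0, 0.009]},
    {"hand": -1, "offset": [-0.013, 0.009, 0.018], "dr": [0.009, 0.0, 0.008]},
    {"hand": -1, "offset": [-0.014, 0.01, 0.018], "dr": [0.008, 0.0, 0.009]},
    {"hand": -1, "offset": [-0.013, 0.01, 0.017], "dr": [0.009, 0.0, 0.009]},
    {"hand": -1, "offset": [-0.013, 0.01, 0.018], "dr": [0.009, 0.0, 0.008]},
    {"hand": -1, "offset": [-0.014, 0.011, 0.018], "dr": [0.008, 0.0, 0.009]},
    {"hand": -1, "offset": [-0.013, 0.011, 0.017], "dr": [0.009, 0.0, 0.008]},
    {"hand": -1, "offset": [-0.013, 0.011, 0.018], "dr": [0.008, 0.0, 0.009]},
  ],
)

```text
clock: 10.65
eef_pos: [623.9, -145.8, 191.5]
orientation: [2.085, 1.472, -0.865]
contact_force: [0.4, 0.3, -6.0]
width: 19.1
```

```bash
python3 meas.py 6; python3 - <<'E'
import cv2,numpy as np
a=cv2.imread('pics/sd6.png')[20:190,300:440];b=cv2.imread('pics/sc6.png')[130:330,140:340]
a=cv2.resize(a,(395,480));b=cv2.resize(b,(400,480*1));cv2.imwrite('pics/c6.png',np.hstack([a,b]))
E
```

```text
10.65 [ 623.9 -145.8  191.5] F [ 0.4  0.3 -6. ] T [ 1.58 -0.54  0.04] 19.1 [-0.07  0.62 -0.17  1.35  0.74  1.66 -0.69]
[[0.237, 0.942, -0.236], [0.665, -0.335, -0.668], [-0.708, 0.001, -0.706]]
```

View pics/c6.png

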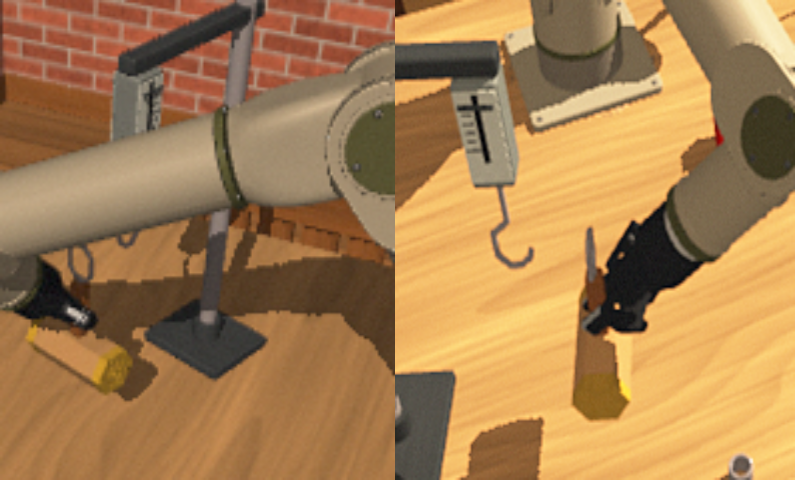

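Head held, with the eye at scene-crop (592,250) and the hook bowl at (515,260), tip at (530,245). Now checking the eye-to-hook offset and the arm's clearance to the housing.

```bash
python3 - <<'E'
from h import *
from pl import *
xs=np.array([-.334,-.943,0]);xs/=np.linalg.norm(xs);ys=np.cross(up,xs);H=np.array([598,-215.5,280])
for n in ['sc6','sd6']:
    d=ld(n);P=cloud(d).reshape(-1,3)
    L=np.c_[(P-H)@xs,(P-H)@ys,P[:,2]-280]
    # eye + stub points: near x=-90
    for nm,m in [('eye',(abs(L[:,0]+90)<18)&(abs(L[:,1])<28)&(L[:,2]>-8)&(L[:,2]<45)),('hook',(abs(L[:,0])<35)&(abs(L[:,1])<15)&(L[:,2]>-15)&(L[:,2]<110))]:
        Q=L[m]
        print(n,nm,len(Q)); 
        if len(Q): 
            for lo in range(-10,110,10):
                k=(Q[:,2]>=lo)&(Q[:,2]<lo+10)
                if k.any(): print(lo,k.sum(),Q[k].mean(0).round(1),Q[k].min(0).round(),Q[k].max(0).round())
    # arm points close to housing
    m=(L[:,2]>60)&(L[:,2]<400)&(L[:,0]<-35)&(L[:,0]>-300)&(abs(L[:,1])<250)
    Q=L[m]; i=np.argsort(-Q[:,0])[:5]; print('arm nearest',Q[i].round(0).tolist())
    k=Q[abs(Q[:,1])<60]; 
    if len(k): i=np.argsort(-k[:,0])[:5]; print('arm nearest |y|<60',k[i].round(0).tolist())
s_=get_state();g=np.load('grip.npz');R=Ro.from_rotvec(s_['orientation']);tR=Ro.from_rotvec(g['tR'])
Rh=R*tR.inv();eye=s_['eef_pos']-Rh.apply(g['tp'])+Rh.apply([0,0,166]);e=eye-H;print('eye from grip',eye,'local',[e@xs,e@ys,e[2]],Rh.as_matrix().round(3).tolist())
E
```

```text
sc6 eye 76
-10 14 [-87.    0.8  -4.1] [-89. -16.  -8.] [-84.  25.  -0.]
0 13 [-86.2   7.    4.7] [-88. -14.   0.] [-85.  27.   9.]
10 14 [-86.8   5.3  15.3] [-89. -15.  10.] [-84.  27.  19.]
20 13 [-86.7  19.7  25.1] [-89. -12.  20.] [-84.  27.  30.]
30 22 [-86.7   6.7  34.7] [-89.  -9.  30.] [-85.  19.  40.]
sc6 hook 176
-10 19 [ 0.5  1.1 -1.7] [-13.  -4.  -5.] [11.  5. -0.]
0 31 [-0.3  1.9  4.7] [-18.  -2.   0.] [18.  6. 10.]
10 24 [-1.5  1.6 15.1] [-22.  -2.  10.] [21.  6. 20.]
20 11 [18.2  1.2 26.5] [16. -1. 22.] [21.  3. 29.]
30 7 [17.1  1.3 35.9] [15. -2. 32.] [20.  6. 40.]
40 15 [15.5  1.  45.2] [ 9. -3. 41.] [21.  5. 50.]
50 16 [ 5.6  1.4 54.7] [-2. -2. 51.] [12.  4. 60.]
60 13 [-0.1  1.2 64.2] [-3. -2. 61.] [ 3.  5. 69.]
70 11 [-0.2  1.5 75.9] [-3. -1. 72.] [ 4.  3. 80.]
80 12 [-0.1  1.7 86.3] [-3. -2. 80.] [ 3.  5. 90.]
90 10 [-0.1  1.3 95.6] [-3. -1. 90.] [ 3.  4. 99.]
100 7 [  0.5   0.8 102.4] [ -3.  -0. 100.] [  3.   2. 105.]
arm nearest [[-96.0, -249.0, 303.0], [-96.0, -250.0, 288.0], [-96.0, -249.0, 308.0], [-96.0, -250.0, 290.0], [-97.0, -248.0, 311.0]]
arm nearest |y
[... 400 characters left out ...]
 31.] [-87.  -6.  35.]
sd6 hook 21
-10 8 [ 1.9 -5.  -3.2] [-10.  -8.  -8.] [ 9. -1. -0.]
0 9 [-2.8 -5.1  4.2] [-19.  -9.   0.] [17.  2. 10.]
10 4 [-12.3  -5.4  13.9] [-22.  -9.  10.] [11. -3. 19.]
arm nearest [[-128.0, -246.0, 327.0], [-133.0, -234.0, 321.0], [-137.0, -247.0, 327.0], [-137.0, -238.0, 321.0], [-138.0, -238.0, 318.0]]
arm nearest |y|<60 [[-184.0, -25.0, 66.0], [-185.0, -26.0, 71.0], [-190.0, -30.0, 68.0], [-190.0, -31.0, 64.0], [-190.0, -26.0, 74.0]]
eye from grip [ 627.64136235 -135.83076917  311.831751  ] local [np.float64(-84.99409645802159), np.float64(1.3417416549329484), np.float64(31.831750998986365)] [[-0.339, 0.941, -0.0], [-0.941, -0.339, 0.003], [0.003, 0.001, 1.0]]
```

```bash
python3 - <<'E'
from h import *
from pl import *
xs=np.array([-.334,-.943,0]);xs/=np.linalg.norm(xs);ys=np.cross(up,xs);H=np.array([598,-215.5,280])
for n in ['sc6','sd6']:
    d=ld(n);P=cloud(d).reshape(-1,3)
    L=np.c_[(P-H)@xs,(P-H)@ys,P[:,2]-280]
    m=(abs(L[:,0]+90)<18)&(abs(L[:,1])<30)&(L[:,2]>-5)&(L[:,2]<22);Q=L[m]
    for sg in (1,-1):
        k=Q[Q[:,1]*sg>4]; print(n,'wire',sg,len(k),np.median(k,0).round(1),np.sort(k[:,1]).round(0))
    m=(abs(L[:,0]+90)<18)&(abs(L[:,1])<30)&(L[:,2]>28)&(L[:,2]<45);Q=L[m];print('top',len(Q),np.median(Q,0).round(1),Q[:,2].max(),np.sort(Q[:,1]).round())
# project predicted points into images: hook seat & eye top/wires from grip
s_=get_state();g=np.load('grip.npz');R=Ro.from_rotvec(s_['orientation']);tR=Ro.from_rotvec(g['tR']);Rh=R*tR.inv();O_=s_['eef_pos']-Rh.apply(g['tp'])
for n,x0,y0,x1,y1 in [('sc6',225,220,310,285),('sd6',315,95,350,150)]:
    d=ld(n)
    im=cv2.resize(d['image'][y0:y1,x0:x1],None,fx=8,fy=8,interpolation=cv2.INTER_NEAREST)
    pts=[O_+Rh.apply(v) for v in ([0,0,166],[0,0,172],[0,19,144],[0,-19,144],[0,0,118])]
    if n=='sc6': pts=pts
    for p in pts:
        c=d['R']@p+d['t'];uv=d['camera_matrix']@c;uv=uv[:2]/uv[2]
        q=((uv+.5-[x0,y0])*8).astype(int);cv2.circle(im,tuple(int(a) for a in q),4,(0,255,0),-1)
    cv2.imwrite(f'pics/{n}z.png',im)
d=ld('sc6');x0,y0,x1,y1=180,220,230,270
im=cv2.resize(d['image'][y0:y1,x0:x1],None,fx=10,fy=10,interpolation=cv2.INTER_NEAREST)
for l in ([0,0,0],[-20,0,20],[18,0,20],[0,0,70]):
    p=H+xs*l[0]+ys*l[1]+up*l[2];c=d['R']@p+d['t'];uv=d['camera_matrix']@c;uv=uv[:2]/uv[2]
    q=((uv+.5-[x0,y0])*10).astype(int);cv2.circle(im,tuple(int(a) for a in q),5,(0,255,0),-1)
cv2.imwrite('pics/sc6h.png',im)
a=cv2.imread('pics/sc6z.png');b=cv2.imread('pics/sd6z.png');print(a.shape,b.shape)
E
python3 - <<'E'
import cv2,numpy as np
a=cv2.imread('pics/sc6z.png')[:, 80:560];b=cv2.imread('pics/sd6z.png')
h=440
A=cv2.resize(a,(480*440//520,440));B=cv2.resize(b,(280,440));C=cv2.imread('pics/sc6h.png')
cv2.imwrite('pics/z6.png',np.hstack([A,B])); 
E
```

```text
sc6 wire 1 22 [-86.4  24.7   8.5] [20. 21. 22. 23. 23. 23. 24. 24. 24. 25. 25. 25. 25. 25. 25. 25. 25. 25.
 26. 27. 27. 28.]
sc6 wire -1 19 [-87.1 -14.1   3.7] [-16. -15. -15. -15. -15. -14. -14. -14. -14. -14. -14. -14. -14. -14.
 -13. -12. -11. -10. -10.]
top 25 [-87.2   8.8  33.3] 39.65443041766622 [-12.  -9.  -6.  -3.  -3.  -2.   1.   2.   3.   5.   5.   9.   9.  10.
  10.  11.  11.  12.  15.  16.  16.  16.  19.  21.  26.]
sd6 wire 1 12 [-91.4  16.1   8.7] [13. 13. 13. 15. 16. 16. 16. 16. 17. 18. 18. 21.]
sd6 wire -1 8 [-90.9 -22.5   7.8] [-26. -23. -23. -23. -22. -20. -19. -18.]
top 7 [-89.4  -7.6  31. ] 34.510844453023424 [-17. -10. -10.  -8.  -6.   1.   7.]
(520, 680, 3) (440, 280, 3)
```

View pics/z6.png

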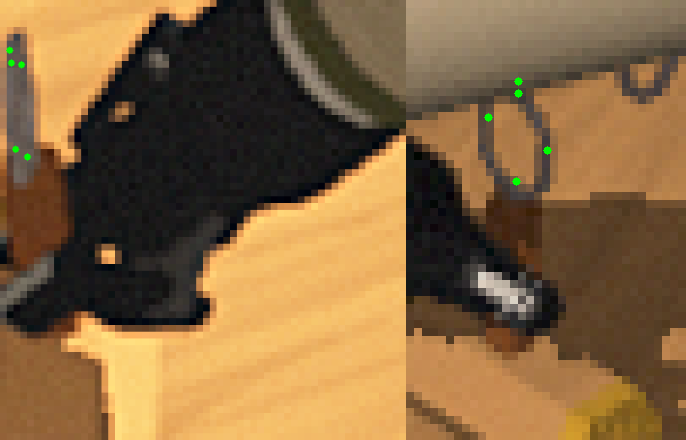

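View pics/sc6h.png

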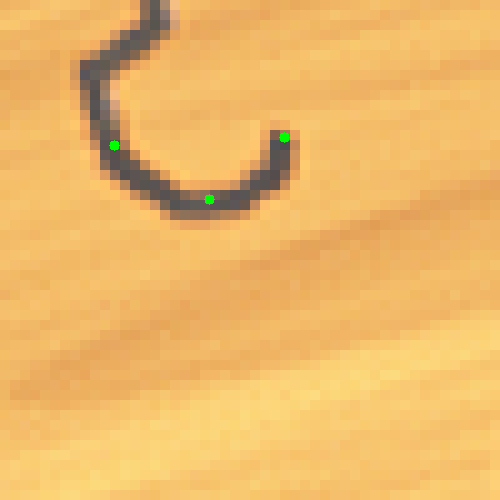

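Model points match the hook and the eye. The remaining offset is about 87 mm along the hook's x and 3 mm sideways, so I'm planning the insertion.

```bash
python3 - <<'E'
from h import *
from pl import *
s_=get_state();p=s_['eef_pos'];R=Ro.from_rotvec(s_['orientation']);print(p)
xs=np.array([-.334,-.943,0]);xs/=np.linalg.norm(xs);ys=np.cross(up,xs)
print(R.inv().apply(np.array([xs,ys,up])).round(3))
plan(p,R,[(p+45*xs-3*ys,R,8),(p+87*xs-3*ys,R,8)],dp=5,g=-1)
E
```

```text
[ 623.12373638 -149.16057276  191.57367832]
[[-0.704  0.006  0.71 ]
 [ 0.005  1.    -0.003]
 [-0.71   0.001 -0.704]]
[{"hand": -1, "offset": [-0.004, -0.0003, 0.004], "dr": [0.0, 0.0, 0.0]}, {"hand": -1, "offset": [-0.0039, -0.0004, 0.004], "dr": [0.0, 0.0, 0.0]}, {"hand": -1, "offset": [-0.004, -0.0003, 0.004], "dr": [0.0, 0.0, 0.0]}, {"hand": -1, "offset": [-0.0039, -0.0004, 0.004], "dr": [0.0, 0.0, 0.0]}, {"hand": -1, "offset": [-0.004, -0.0003, 0.004], "dr": [0.0, 0.0, 0.0]}, {"hand": -1, "offset": [-0.004, -0.0004, 0.004], "dr": [0.0, 0.0, 0.0]}, {"hand": -1, "offset": [-0.0039, -0.0003, 0.004], "dr": [0.0, 0.0, 0.0]}, {"hand": -1, "offset": [-0.004, -0.0003, 0.004], "dr": [0.0, 0.0, 0.0]}]
[{"hand": -1, "offset": [-0.0037, 0.0, 0.0037], "dr": [0.0, 0.0, 0.0]}, {"hand": -1, "offset": [-0.0037, 0.0, 0.0038], "dr": [0.0, 0.0, 0.0]}, {"hand": -1, "offset": [-0.0037, 0.0001, 0.0037], "dr": [0.0, 0.0, 0.0]}, {"hand": -1, "offset": [-0.0037, 0.0, 0.0037], "dr": [0.0, 0.0, 0.0]}, {"hand": -1, "offset": [-0.0037, 0.0, 0.0037], "dr": [0.0, 0.0, 0.0]}, {"hand": -1, "offset": [-0.0037, 0.0, 0.0038], "dr": [0.0, 0.0, 0.0]}, {"hand": -1, "offset": [-0.0037, 0.0001, 0.0037], "dr": [0.0, 0.0, 0.0]}, {"hand": -1, "offset": [-0.0037, 0.0, 0.0037], "dr": [0.0, 0.0, 0.0]}]
end [ 591.2 -230.2  191.6] [[0.24, 0.941, -0.24], [0.662, -0.339, -0.668], [-0.71, 0.001, -0.704]]
max 0.00567097875150313 0.0
```

Call:
arm_command(
  targets=[
    {"hand": -1, "offset": [-0.004, -0.0005, 0.004], "dr": [0, 0, 0]},
    {"hand": -1, "offset": [-0.005, -0.0005, 0.005], "dr": [0, 0, 0]},
    {"hand": -1, "offset": [-0.005, -0.0005, 0.005], "dr": [0, 0, 0]},
    {"hand": -1, "offset": [-0.005, -0.0005, 0.005], "dr": [0, 0, 0]},
    {"hand": -1, "offset": [-0.005, -0.0005, 0.005], "dr": [0, 0, 0]},
    {"hand": -1, "offset": [-0.005, -0.0005, 0.005], "dr": [0, 0, 0]},
    {"hand": -1, "offset": [-0.003, 0, 0.003], "dr": [0, 0, 0]},
    {"hand": -1, "offset": [0, 0, 0], "dr": [0, 0, 0]},
  ],
)

```text
clock: 11.75
eef_pos: [605.5, -186.3, 191.8]
orientation: [2.085, 1.472, -0.865]
contact_force: [-0.3, -0.5, -6.6]
width: 18.9
```

```bash
cat > loc.py <<'E'
from h import *
from pl import *
import sys
n=sys.argv[1]
xs=np.array([-.334,-.943,0]);xs/=np.linalg.norm(xs);ys=np.cross(up,xs);H=np.array([598,-215.5,280])
s_=get_state();g=np.load('grip.npz');R=Ro.from_rotvec(s_['orientation']);tR=Ro.from_rotvec(g['tR']);Rh=R*tR.inv();O_=s_['eef_pos']-Rh.apply(g['tp'])
eye=O_+Rh.apply([0,0,166]);e=eye-H
print(s_['clock'],s_['eef_pos'].round(1),'F',s_['contact_force'].round(1),'T',s_['ft_torque'].round(2),round(s_['width'],1),'dq',abs(s_['dq']).max().round(3))
print('eye(grip) local',np.round([e@xs,e@ys,e[2]],1))
d=snap('scene','sc'+n);P=cloud(d).reshape(-1,3);L=np.c_[(P-H)@xs,(P-H)@ys,P[:,2]-280]
ex=e@xs
for sg in (1,-1):
    k=L[(abs(L[:,0]-ex)<10)&(L[:,1]*sg>8)&(abs(L[:,1])<30)&(L[:,2]>e[2]-35)&(L[:,2]<e[2]-10)]; print('wire',sg,len(k),np.median(k,0).round(1) if len(k) else '')
x0,y0,x1,y1=180,130,280,300
im=cv2.resize(d['image'][y0:y1,x0:x1],None,fx=3.5,fy=3.5,interpolation=cv2.INTER_NEAREST)
im2=cv2.resize(d['image'][215:275,185:245],None,fx=7,fy=7,interpolation=cv2.INTER_NEAREST)
im2=cv2.copyMakeBorder(im2,0,im.shape[0]-im2.shape[0],0,0,cv2.BORDER_CONSTANT)
out=np.hstack([im,im2])
cv2.imwrite(f'pics/z{n}.png',out); 
E
python3 loc.py 7
```

```text
11.75 [ 605.5 -186.3  191.8] F [-0.3 -0.5 -6.6] T [ 1.63 -0.51  0.04] 18.9 dq 0.009
eye(grip) local [-43.8  -2.9  32.1]
wire 1 21 [-46.3  19.    7.2]
wire -1 18 [-46.8 -18.9   8.6]
```

View pics/z7.png

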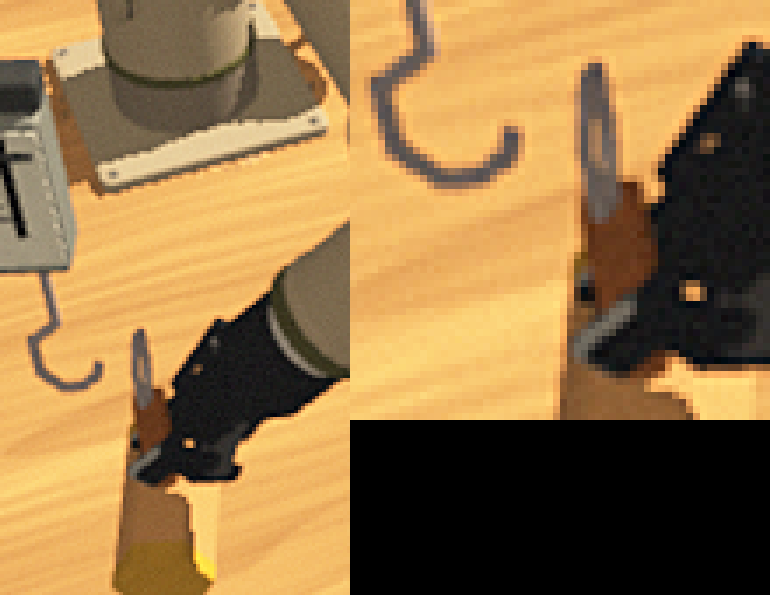

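Scene view: the eye, upright at (145,360) in the crop, sits about 45 mm outside the hook tip at (98,370), with its inner top well above the tip. Continuing 45 mm.

Call:
arm_command(
  targets=[
    {"hand": -1, "offset": [-0.004, 0.0005, 0.004], "dr": [0, 0, 0]},
    {"hand": -1, "offset": [-0.005, 0.0005, 0.005], "dr": [0, 0, 0]},
    {"hand": -1, "offset": [-0.005, 0, 0.005], "dr": [0, 0, 0]},
    {"hand": -1, "offset": [-0.005, 0, 0.005], "dr": [0, 0, 0]},
    {"hand": -1, "offset": [-0.005, 0, 0.005], "dr": [0, 0, 0]},
    {"hand": -1, "offset": [-0.005, 0, 0.005], "dr": [0, 0, 0]},
    {"hand": -1, "offset": [-0.003, 0, 0.003], "dr": [0, 0, 0]},
    {"hand": -1, "offset": [0, 0, 0], "dr": [0, 0, 0]},
  ],
)

```text
clock: 12.8
eef_pos: [591.3, -229.2, 191.9]
orientation: [2.085, 1.472, -0.865]
contact_force: [-0.5, -0.2, -7.5]
width: 19.2
```

```bash
python3 loc.py 8; python3 -c "
from h import *
d=snap('side','sd8');cv2.imwrite('pics/sd8c.png',cv2.resize(d['image'][30:140,310:410],None,fx=5,fy=5))"
```

```text
12.8 [ 591.3 -229.2  191.9] F [-0.5 -0.2 -7.5] T [ 1.57 -0.57 -0.  ] 19.2 dq 0.008
eye(grip) local [ 1.4 -1.9 32.2]
wire 1 22 [-1.  19.7 10.4]
wire -1 19 [ -1.1 -18.5   8.5]
```

View pics/z8.png

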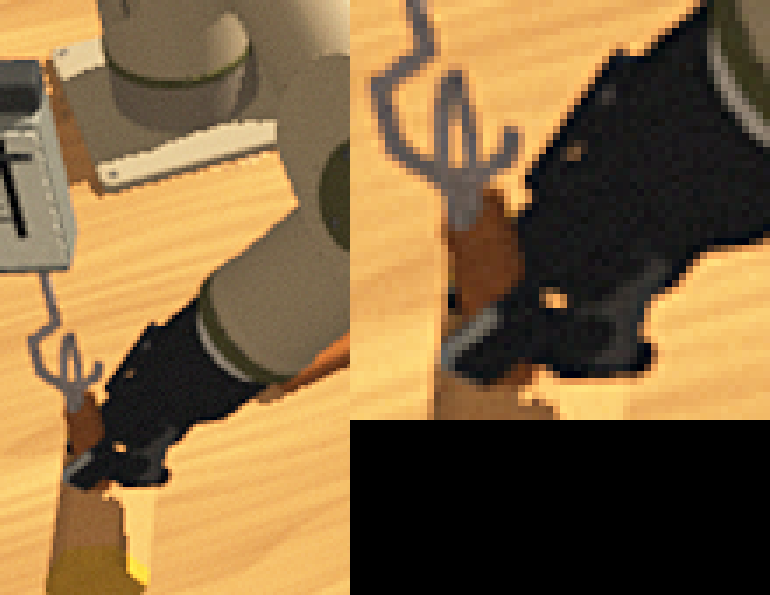

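View pics/sd8c.png

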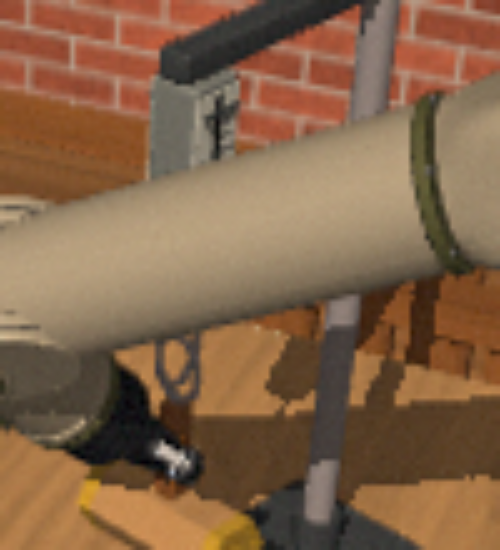

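The hook passes through the eye, with the tip at (515,140) and the eye top at (455,80) in the crop, and there is no extra force. Lowering now, slowly.

Call:
arm_command(
  targets=[
    {"hand": -1, "offset": [0.003, 0, 0.003], "dr": [0, 0, 0]},
    {"hand": -1, "offset": [0.004, 0, 0.004], "dr": [0, 0, 0]},
    {"hand": -1, "offset": [0.004, 0, 0.004], "dr": [0, 0, 0]},
    {"hand": -1, "offset": [0.003, 0, 0.003], "dr": [0, 0, 0]},
    {"hand": -1, "offset": [0.002, 0, 0.002], "dr": [0, 0, 0]},
    {"hand": -1, "offset": [0.002, 0, 0.002], "dr": [0, 0, 0]},
    {"hand": -1, "offset": [0.0015, 0, 0.0015], "dr": [0, 0, 0]},
    {"hand": -1, "offset": [0.0015, 0, 0.0015], "dr": [0, 0, 0]},
  ],
)

```text
clock: 13.9
eef_pos: [591.5, -228.9, 162.1]
orientation: [2.085, 1.472, -0.865]
contact_force: [0.9, 0.2, -7.3]
width: 19.4
```

```bash
python3 loc.py 9
```

```text
13.9 [ 591.5 -228.9  162.1] F [ 0.9  0.2 -7.3] T [ 1.66 -0.57  0.04] 19.4 dq 0.022
eye(grip) local [ 1.1 -1.8  2.4]
wire 1 22 [ -1.8  20.4 -17.3]
wire -1 11 [ -2.4 -17.9 -28. ]
```

View pics/z9.png

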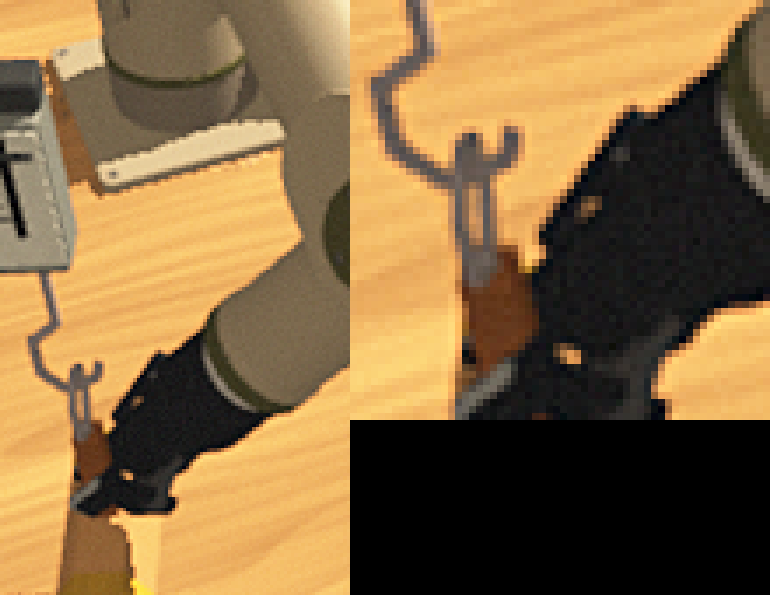

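The eye is about to bear on the bowl, so I'll creep down at about 16 mm/s.

Call:
arm_command(
  targets=[
    {"hand": -1, "offset": [0.0014, 0, 0.0014], "dr": [0, 0, 0]},
    {"hand": -1, "offset": [0.0014, 0, 0.0014], "dr": [0, 0, 0]},
    {"hand": -1, "offset": [0.0014, 0, 0.0014], "dr": [0, 0, 0]},
    {"hand": -1, "offset": [0.0014, 0, 0.0014], "dr": [0, 0, 0]},
    {"hand": -1, "offset": [0.0014, 0, 0.0014], "dr": [0, 0, 0]},
    {"hand": -1, "offset": [0.0014, 0, 0.0014], "dr": [0, 0, 0]},
    {"hand": -1, "offset": [0.0014, 0, 0.0014], "dr": [0, 0, 0]},
    {"hand": -1, "offset": [0.0014, 0, 0.0014], "dr": [0, 0, 0]},
  ],
)

```text
clock: 14.95
eef_pos: [591.5, -229.0, 146.3]
orientation: [2.084, 1.472, -0.865]
contact_force: [0.6, 0.4, -3.9]
width: 18.9
```

```bash
python3 loc.py 10
```

```text
14.95 [ 591.5 -229.   146.3] F [ 0.6  0.4 -3.9] T [ 1.29 -0.48 -0.01] 18.9 dq 0.018
eye(grip) local [  1.1  -1.8 -13.4]
wire 1 22 [ -2.2  19.9 -34.2]
wire -1 11 [ -2.1 -18.3 -42. ]
```

View pics/z10.png

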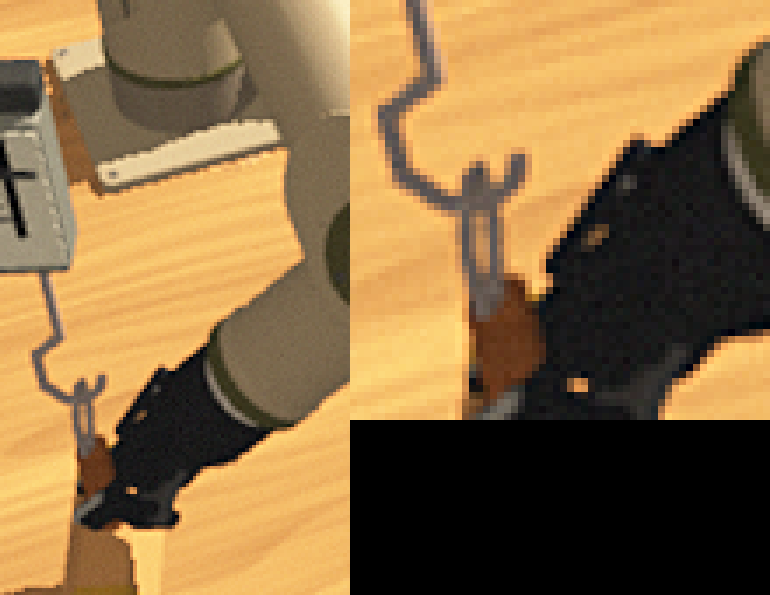

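The hook is sinking with the eye seated, and the force has dropped from about -7 to -3.9 N. Continuing.

Call:
arm_command(
  targets=[
    {"hand": -1, "offset": [0.0012, 0, 0.0012], "dr": [0, 0, 0]},
    {"hand": -1, "offset": [0.0012, 0, 0.0012], "dr": [0, 0, 0]},
    {"hand": -1, "offset": [0.0012, 0, 0.0012], "dr": [0, 0, 0]},
    {"hand": -1, "offset": [0.0012, 0, 0.0012], "dr": [0, 0, 0]},
    {"hand": -1, "offset": [0.0012, 0, 0.0012], "dr": [0, 0, 0]},
    {"hand": -1, "offset": [0.0012, 0, 0.0012], "dr": [0, 0, 0]},
    {"hand": -1, "offset": [0.0012, 0, 0.0012], "dr": [0, 0, 0]},
    {"hand": -1, "offset": [0.0012, 0, 0.0012], "dr": [0, 0, 0]},
  ],
)

```text
clock: 16.0
eef_pos: [591.5, -229.1, 132.7]
orientation: [2.085, 1.472, -0.865]
contact_force: [0.6, 0.8, -1.9]
width: 19.4
```

Call:
arm_command(
  targets=[
    {"hand": -1, "offset": [0, 0, 0], "dr": [0, 0, 0]},
    {"hand": -1, "offset": [0, 0, 0], "dr": [0, 0, 0]},
    {"hand": -1, "offset": [0, 0, 0], "dr": [0, 0, 0]},
    {"hand": -1, "offset": [0, 0, 0], "dr": [0, 0, 0]},
  ],
)

```text
clock: 16.5
eef_pos: [591.5, -229.0, 132.8]
orientation: [2.085, 1.472, -0.865]
contact_force: [0.2, 1.6, -1.6]
width: 19.0
```

```bash
python3 loc.py 11; python3 -c "
from h import *
for i in range(6): print(get_state()['contact_force'].round(2)); capture('scene')"
```

```text
16.5 [ 591.5 -229.   132.8] F [ 0.2  1.6 -1.6] T [ 0.9  -0.3  -0.03] 19.0 dq 0.002
eye(grip) local [  1.2  -1.8 -26.9]
wire 1 20 [ -2.6  20.  -48.6]
wire -1 6 [ -2.5 -18.4 -55.3]
[ 0.41  0.52 -1.33]
[-0.25 -0.99 -0.75]
[ 0.44 -0.19 -1.17]
[ 0.35 -0.43 -1.04]
[ 0.56 -0.36 -1.65]
[ 0.14  0.81 -1.18]
```

View pics/z11.png

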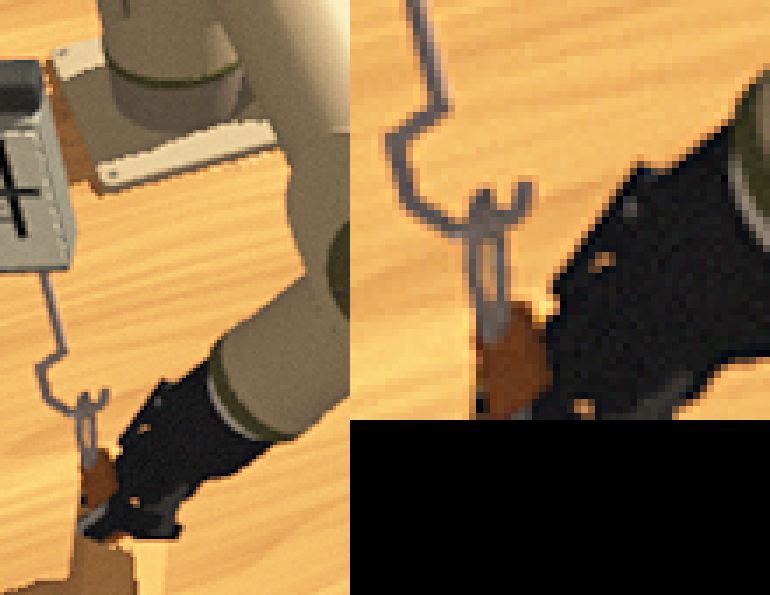

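About 1.2 N is still carried by the fingers, so I'll lower another 5 mm and let it settle.

Call:
arm_command(
  targets=[
    {"hand": -1, "offset": [0.0009, 0, 0.0009], "dr": [0, 0, 0]},
    {"hand": -1, "offset": [0.0009, 0, 0.0009], "dr": [0, 0, 0]},
    {"hand": -1, "offset": [0.0009, 0, 0.0009], "dr": [0, 0, 0]},
    {"hand": -1, "offset": [0.0009, 0, 0.0009], "dr": [0, 0, 0]},
    {"hand": -1, "offset": [0, 0, 0], "dr": [0, 0, 0]},
    {"hand": -1, "offset": [0, 0, 0], "dr": [0, 0, 0]},
    {"hand": -1, "offset": [0, 0, 0], "dr": [0, 0, 0]},
    {"hand": -1, "offset": [0, 0, 0], "dr": [0, 0, 0]},
  ],
)

```text
clock: 17.85
eef_pos: [591.5, -229.0, 127.6]
orientation: [2.085, 1.472, -0.865]
contact_force: [0.9, 0.4, -0.1]
width: 18.8
```

```bash
python3 loc.py 12; python3 -c "
from h import *
F=[]
for i in range(10): F.append(get_state()['contact_force']); capture('scene')
print(np.mean(F,0),np.std(F,0))"
```

```text
17.85 [ 591.5 -229.   127.6] F [ 0.9  0.4 -0.1] T [ 0.77 -0.3  -0.  ] 18.8 dq 0.002
eye(grip) local [  1.2  -1.8 -32.1]
wire 1 19 [ -1.6  19.  -55. ]
wire -1 6 [ -2.4 -17.9 -53.1]
[ 0.13473793  0.10120491 -0.50307133] [0.44878588 0.34511095 0.36570711]
```

Weight has transferred (residual about 0.5 N) and the pointer is settled. Opening slowly.

Call:
arm_command(
  targets=[
    {"hand": -0.5, "offset": [0, 0, 0], "dr": [0, 0, 0]},
    {"hand": -0.47, "offset": [0, 0, 0], "dr": [0, 0, 0]},
    {"hand": -0.44, "offset": [0, 0, 0], "dr": [0, 0, 0]},
    {"hand": -0.4, "offset": [0, 0, 0], "dr": [0, 0, 0]},
    {"hand": -0.3, "offset": [0, 0, 0], "dr": [0, 0, 0]},
    {"hand": -0.2, "offset": [0, 0, 0], "dr": [0, 0, 0]},
    {"hand": 0, "offset": [0, 0, 0], "dr": [0, 0, 0]},
    {"hand": 0.2, "offset": [0, 0, 0], "dr": [0, 0, 0]},
  ],
)

```text
clock: 19.4
eef_pos: [591.5, -229.0, 127.6]
orientation: [2.085, 1.472, -0.865]
contact_force: [0.3, -0.9, -0.5]
width: 51.6
```

```bash
python3 loc.py 13; python3 -c "
from h import *
d=snap('wrist','w13')"
```

```text
19.4 [ 591.5 -229.   127.6] F [ 0.3 -0.9 -0.5] T [ 0.73 -0.29 -0.02] 51.6 dq 0.002
eye(grip) local [  1.1  -1.8 -32.1]
wire 1 17 [ -2.6  20.5 -55.3]
wire -1 5 [ -3.1 -16.7 -60.5]
```

View pics/z13.png

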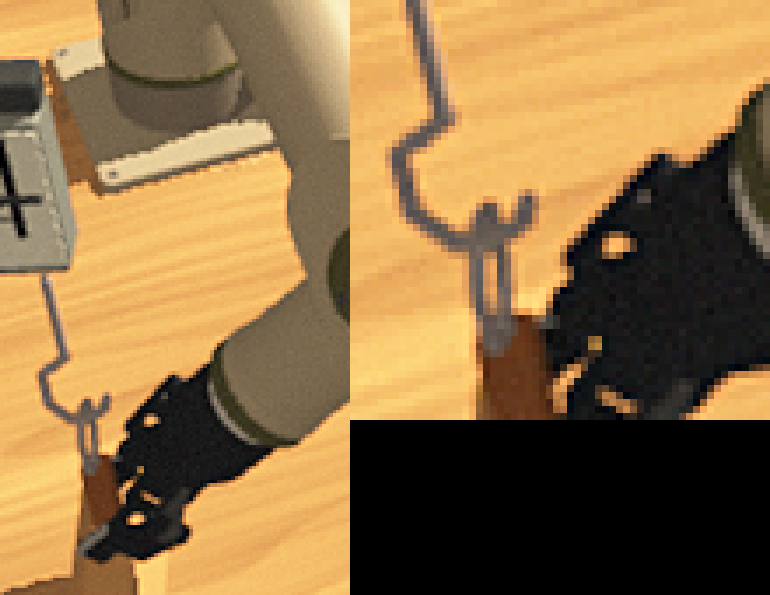

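View pics/w13.png

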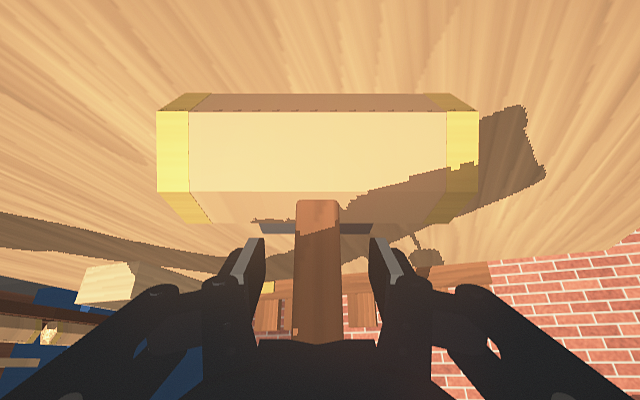

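The head hangs free with the fingers clear of the stub at about (265,270) and (375,270). Backing away along the tool axis.

Call:
arm_command(
  targets=[
    {"hand": 0.5, "offset": [0, 0, -0.006], "dr": [0, 0, 0]},
    {"hand": 0.5, "offset": [0, 0, -0.012], "dr": [0, 0, 0]},
    {"hand": 0.5, "offset": [0, 0, -0.02], "dr": [0, 0, 0]},
    {"hand": 0.5, "offset": [0, 0, -0.025], "dr": [0, 0, 0]},
    {"hand": 0.5, "offset": [0, 0, -0.03], "dr": [0, 0, 0]},
    {"hand": 0.5, "offset": [0, 0, -0.03], "dr": [0, 0, 0]},
    {"hand": 0.5, "offset": [0, 0, -0.03], "dr": [0, 0, 0]},
    {"hand": 0.5, "offset": [0, 0, -0.015], "dr": [0, 0, 0]},
  ],
)

```text
clock: 20.5
eef_pos: [632.1, -114.4, 248.0]
orientation: [2.084, 1.474, -0.861]
contact_force: [0.2, -0.5, -0.6]
width: 64.4
```

Call:
arm_command(
  targets=[
    {"hand": 0.5, "offset": [0, 0, 0], "dr": [0, 0, 0]},
    {"hand": 0.5, "offset": [0, 0, 0], "dr": [0, 0, 0]},
    {"hand": 0.5, "offset": [0, 0, 0], "dr": [0, 0, 0]},
    {"hand": 0.5, "offset": [0, 0, 0], "dr": [0, 0, 0]},
    {"hand": 0.5, "offset": [0, 0, 0], "dr": [0, 0, 0]},
    {"hand": 0.5, "offset": [0, 0, 0], "dr": [0, 0, 0]},
    {"hand": 0.5, "offset": [0, 0, 0], "dr": [0, 0, 0]},
    {"hand": 0.5, "offset": [0, 0, 0], "dr": [0, 0, 0]},
  ],
)

```text
clock: 21.5
eef_pos: [631.1, -116.8, 246.2]
orientation: [2.085, 1.472, -0.865]
contact_force: [-0.1, 1.0, 0.5]
width: 64.2
```

```bash
cat > fin.py <<'E'
from h import *
from pl import *
import sys
n=sys.argv[1]
xs=np.array([-.334,-.943,0]);xs/=np.linalg.norm(xs);ys=np.cross(up,xs);H=np.array([598,-215.5,280])
s_=get_state();print(s_['clock'],s_['eef_pos'].round(1),s_['contact_force'].round(2))
d=snap('scene','f'+n);P=cloud(d);L=((P-H)@np.stack([xs,ys,up],1)).reshape(-1,3)
hsv=cv2.cvtColor(d['image'],cv2.COLOR_BGR2HSV).reshape(-1,3)
hk=L[(abs(L[:,0])<30)&(abs(L[:,1])<12)&(L[:,2]>-45)&(L[:,2]<0)]
st=L[(abs(L[:,0])<40)&(abs(L[:,1])<40)&(L[:,2]<-90)&(L[:,2]>-150)]
for lo in range(-160,-30,15):
    k=L[(abs(L[:,0])<20)&(abs(L[:,1])<25)&(L[:,2]>=lo)&(L[:,2]<lo+15)]
    if len(k): print(lo,len(k),np.median(k,0).round(1))
hd=L[(abs(L[:,0])<60)&(abs(L[:,1])<90)&(L[:,2]<-165)&(L[:,2]>-240)];print('head',len(hd),np.median(hd,0).round(1),hd.min(0).round(),hd.max(0).round())
im=cv2.resize(d['image'][130:310,150:330],None,fx=3.2,fy=3.2,interpolation=cv2.INTER_NEAREST);cv2.imwrite(f'pics/zf{n}.png',im)
E
python3 fin.py 1; python3 fin.py 2 | head -9; python3 -c "
from h import *
d=snap('wrist','w14')
d=snap('side','sd14')"
```

```text
21.5 [ 631.1 -116.8  246.2] [-0.1   0.98  0.51]
-160 38 [  -4.9    8.7 -152.2]
-145 36 [  -3.5    8.3 -137.2]
-130 33 [  -3.7    8.1 -123.4]
-115 38 [  -4.8    8.8 -107.3]
-100 49 [ -5.2   7.6 -91.1]
-85 40 [ -3.2  -2.1 -78.4]
-70 17 [ -2.   19.  -65.3]
-55 20 [ -2.5  18.9 -47. ]
-40 75 [ -1.8   1.9 -31.8]
head 1303 [ -10.9   31.  -179.7] [ -37.  -73. -232.] [  33.   73. -165.]
21.55 [ 631.1 -116.8  246.2] [-0.31  0.45  0.11]
-160 36 [  -4.7    8.3 -152. ]
-145 33 [  -3.5    7.5 -139.1]
-130 36 [  -4.6    7.5 -123.2]
-115 39 [  -4.6    7.7 -107.7]
-100 51 [ -5.    7.7 -89.7]
-85 39 [ -3.3  -6.  -78.2]
-70 16 [ -2.3  19.5 -65.4]
-55 16 [ -2.5  19.2 -47.8]
```

View pics/zf1.png

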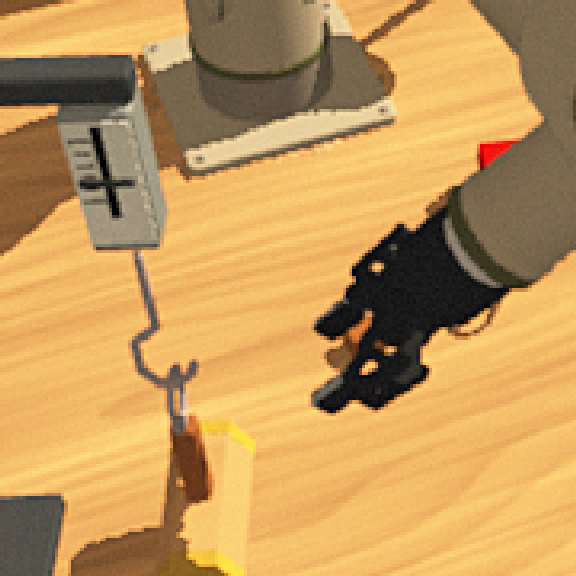

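View pics/w14.png

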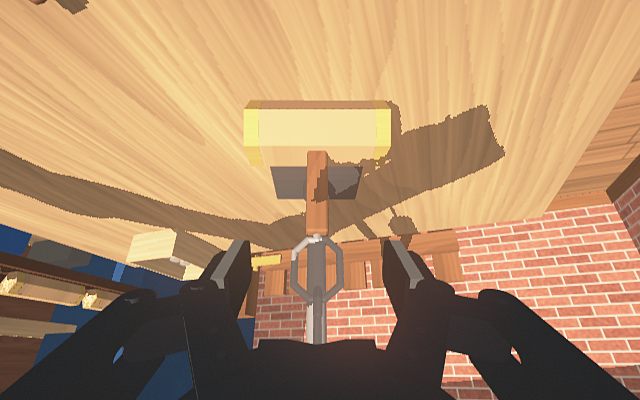

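View pics/sd14.png

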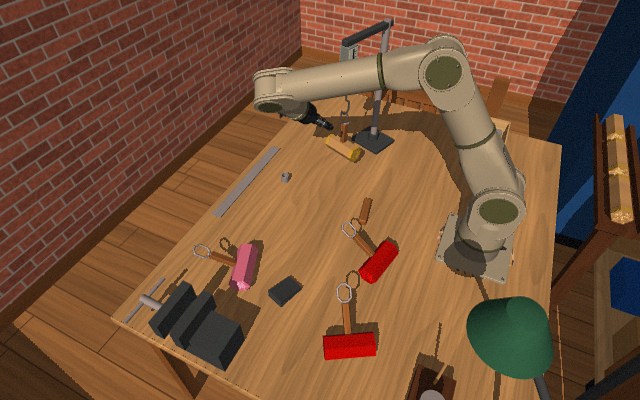

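The head hangs plumb by its eye and the arm is clear. I'll wait 2 s more and then check that it is still and that the bystanders haven't moved.

Call:
arm_command(
  targets=[
    {"hand": 0.5, "offset": [0, 0, 0], "dr": [0, 0, 0]},
    {"hand": 0.5, "offset": [0, 0, 0], "dr": [0, 0, 0]},
    {"hand": 0.5, "offset": [0, 0, 0], "dr": [0, 0, 0]},
    {"hand": 0.5, "offset": [0, 0, 0], "dr": [0, 0, 0]},
    {"hand": 0.5, "offset": [0, 0, 0], "dr": [0, 0, 0]},
    {"hand": 0.5, "offset": [0, 0, 0], "dr": [0, 0, 0]},
    {"hand": 0.5, "offset": [0, 0, 0], "dr": [0, 0, 0]},
    {"hand": 0.5, "offset": [0, 0, 0], "dr": [0, 0, 0]},
  ],
)

```text
clock: 22.7
eef_pos: [631.1, -116.8, 246.2]
orientation: [2.085, 1.472, -0.865]
contact_force: [0.5, 0.4, -0.4]
width: 63.8
```

Call:
arm_command(
  targets=[
    {"hand": 0.5, "offset": [0, 0, 0], "dr": [0, 0, 0]},
    {"hand": 0.5, "offset": [0, 0, 0], "dr": [0, 0, 0]},
    {"hand": 0.5, "offset": [0, 0, 0], "dr": [0, 0, 0]},
    {"hand": 0.5, "offset": [0, 0, 0], "dr": [0, 0, 0]},
    {"hand": 0.5, "offset": [0, 0, 0], "dr": [0, 0, 0]},
    {"hand": 0.5, "offset": [0, 0, 0], "dr": [0, 0, 0]},
    {"hand": 0.5, "offset": [0, 0, 0], "dr": [0, 0, 0]},
    {"hand": 0.5, "offset": [0, 0, 0], "dr": [0, 0, 0]},
  ],
)

```text
clock: 23.7
eef_pos: [631.1, -116.8, 246.2]
orientation: [2.085, 1.472, -0.865]
contact_force: [-0.5, 0.2, -0.2]
width: 64.2
```

```bash
python3 fin.py 3; python3 - <<'E'
from h import *
P=[]
for i in range(6):
    d=capture('scene');Q=cloud(d)[:310,150:330].reshape(-1,3)
    m=(abs(Q[:,0]-598)<90)&(abs(Q[:,1]+215)<60)&(Q[:,2]>40)&(Q[:,2]<170); P.append(Q[m].mean(0))
print(np.array(P).round(2))
a=ld('side0')['image'].astype(int);d=capture('side');b=d['image'].astype(int)
for nm,(x,y) in dict(ferr=(286,177),offc=(365,210),wedge=(285,290)).items():
    print(nm,abs(a[y-12:y+12,x-15:x+15]-b[y-12:y+12,x-15:x+15]).mean().round(1))
s=ld('scene0')['image'].astype(int);c=capture('scene')['image'].astype(int)
for nm,(x,y) in dict(ferr=(313,327),offc=(277,230),wedge=(413,213)).items():
    print(nm,abs(s[y-12:y+12,x-15:x+15]-c[y-12:y+12,x-15:x+15]).mean().round(1))
E
```

```text
23.7 [ 631.1 -116.8  246.2] [-0.47  0.23 -0.21]
-160 35 [  -6.1    9.6 -150.3]
-145 38 [  -4.1    8.1 -136.4]
-130 36 [  -2.3    8.2 -121.8]
-115 38 [  -5.5    8.1 -106.4]
-100 47 [ -5.3   7.5 -90.6]
-85 44 [ -2.9  -5.2 -78.5]
-70 12 [ -2.2  19.2 -63.3]
-55 20 [ -3.   19.1 -45.4]
-40 73 [ -2.    2.5 -31.5]
head 1301 [ -10.8   31.4 -179.1] [ -37.  -73. -230.] [  34.   73. -165.]
[[ 610.32 -210.91  106.36]
 [ 610.34 -210.85  106.44]
 [ 610.35 -210.84  106.6 ]
 [ 610.13 -210.84  106.29]
 [ 610.35 -210.87  106.59]
 [ 610.3  -210.87  106.32]]
ferr 2.5
offc 2.5
wedge 2.7
ferr 6.1
offc 89.4
wedge 4.8
```

The head is still and the bystanders are unmoved. The scene camera's view of the offcut is blocked by the gripper, but the side view shows it in place. Handing in.

```bash
python3 -c "
from station import *
print(finish_job()); print(get_state()['clock'])"
```

```text
the job is handed in; nothing more can be done
None
the job is handed in; nothing more can be done
```

I handed the job in at about 24 s on the robot's clock, with the head hanging free and still on the scale hook; no verdict came back.

**What I did**
- I gripped the stub, rolled the head one flat about its lower edge, and let go briefly so it sat flat. It was within 0.2° of upright.
- I regripped it and carried it with the tool tilted 45°, a bit more than the 40° you suggested, to keep the gripper body clear of the eye.
- I took the eye over the hook tip and down into the bowl. Lowering was at 10–16 mm/s until the fingers carried only about 0.5 N and the pointer had settled. Then I opened slowly and backed off about 165 mm.

**Last checks**
- **Hanging:** the hook had sunk about 32 mm with the eye seated in the bowl. The head was plumb to the eye, its middle about 110 mm above the bench.
- **Stillness:** the head's measured position changed by no more than about 0.3 mm over 0.3 s.
- **Robot:** it was touching nothing; the force reading was at noise level.
- **Bystanders:** the ferrule, offcut and wedge looked unchanged in the side view.

**Checks that disagreed**
- In the scene view, the image comparison for the offcut failed, because the gripper now covers it there. Only the side view confirms it did not move.
- The scene and side cameras differed by 2–4 mm on the eye's sideways offset from the hook. I aimed between the two, and the eye's opening easily covers that difference.

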